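# Dock the parts tray and prove the catches

## Task

Draw the black parts tray towards you between the rails of the aluminium tray nest, against its sprung front bar, until both spring catches have snapped in behind the tray's far wall. Then prove the catches: push the tray back against them with about 10 N (a one-kilogram push) for half a second, and take the hand away. Never load the tray with more than 20 N, keep the dropper bottle standing in it, and leave the things beside the nest where they are.

Things in the scene. Friction and masses are not known exactly. Their poses are not given: they have to be found in the camera images.
- tray: Loose open parts tray, black plastic, 100 (x) x 170 (y) x 38 (z) mm, 0.4 to 0.65 kg, upright 3 mm walls, 3 mm floor; friction about 0.6. Origin: centre of the underside. +x points to its far wall (outer face x = +50 mm); near wall outer face x = -50 mm, its two corners cut off at 45 degrees (12 mm). It starts behind the nest, up to 10 mm off its centre line and 7 degrees askew.
- far_lip (a point): Middle of the top edge of the tray's far wall, on its outer face, 38 mm above the bench. The wall is plain and flat down to the bench, 170 mm wide.
- far_pocket (a point): Middle of the floor of the tray's far compartment, 3 mm above the bench: 51 mm (x) between the far wall and a 30 mm high cross wall; empty but for a small circuit board by the left wall (y about +66 mm of the tray). The near compartment holds the dropper bottle and a black dongle.
- nest: U-shaped aluminium tray nest fixed to the bench, open to its +x (away from the robot): two rails along x, 30 mm high, inner faces at y = +-87 mm, joined by a cross bar at the near end; ends at x = +51 mm. No floor: the tray slides on the bench. Origin: on the bench, where the outer face of the latched tray's far wall rests: the latched tray's origin is at x = -50 mm (+-2), y = 0, axes parallel.
- front_stop (a point): Middle of the line of the nest's fixed hard stops, 103 mm towards the robot from its origin: they stop the near wall 3 mm past the latched position, 1 to 2 mm past the snap. Before them a grey sprung bar (14 to 30 mm above the bench) meets the tray 4 to 5 mm before the latched position and pushes back with 2.5 N + 0.5 N per mm. All told it takes 10 to 15 N to the snap, then the load falls by half; let go, the tray is pushed back on to the catch ends.
- catch_left: Left (+y) spring catch: a 46 mm steel strut, 11 to 29 mm above the bench. Origin: foot of its upright hinge pin, at the nest's x = +42, y = +97 mm; its x axis is parallel to the nest's when it is sprung in, its free end then leaning 9 mm into the tray's path just behind the latched far wall. The passing tray turns it out by about 0.2 rad with a few newtons; it snaps back behind the far wall and bars the way back.
- catch_right: The same for the right (-y) catch, mirror image.
- flux_bottle: Small amber dropper bottle with a white nozzle, 36 mm across, 92 mm tall, standing in the tray's near compartment at about x = -28, y = +40 mm of the tray. Origin: centre of the underside, z up.
- solder_spool: Bystander: white spool of solder wire, 56 mm across, 36 mm tall, to the right of the tray. Origin: centre of the underside.
- finger_cots: Bystander: small white box with blue lid, 51 x 51 x 34 mm, to the left of the tray. Origin: centre of the underside.
- screw_jar: Bystander: small jar with black lid, 43 mm across, 46 mm tall, to the right of the nest. Origin: centre of the underside.
Mind the look-alikes: they are no part of the job. Several things look just like the tray: the one meant starts nearest to the robot's base. Leave any purple look-alike of the flux_bottle alone.

How it is judged:
On the way, in this order (a step that is already met when the one before it is completed fails the run):
1. the tray is latched: both catches have snapped in behind its far wall and the tray rests on them (x of tray in the frame of nest between -0.053 and -0.0475 m and angle between the x axis of tray and the x axis of nest, either way round below 0.04 rad and angle between the x axis of each of catch_left, catch_right and the x axis of nest, either way round below 0.05 rad and height (world z) of tray below 0.004 m), for 0.2 s.
2. the latched tray is pushed back against the catches with 7 to 14 N and stays latched (all of step 1 and contact force between the fingers and tray between 7 and 14 N and x of tray in the frame of nest above -0.051 m), for 0.4 s.
At the end, for the whole second after the job is handed in: The tray stands flat in the nest within 3 mm of the latched position, square to it within 0.04 rad, both catches are in (below 0.05 rad), the bottle stands upright in the tray, and the tray is released and at rest (all of step 1 and contact force between the fingers and tray below 0.2 N and linear speed of tray below 0.01 m/s and angle between flux_bottle's own z axis and vertical below 0.2 rad and horizontal distance between flux_bottle and tray below 0.085 m); the robot touches nothing.
It fails at once if the hand loads the tray with more than 20 N (contact force between the fingers and tray above 20 N).
It fails at once if the dropper bottle in the tray falls over (angle between flux_bottle's own z axis and vertical above 0.6 rad).
It fails at once if a bystander (spool, box or jar) is moved by more than 20 mm (distance of any of solder_spool, finger_cots, screw_jar from where it was at the start of the episode above 0.02 m).
It also fails if it takes over 72 s, if anything falls off the work surface, if the arm or the gripper's body presses on something with over 40 N, if the wrist force passes 120 N, or if a joint passes its speed limit or range.

## Robot

A 7-joint arm with a two-finger parallel gripper is mounted at the origin on a cart in front of the work surface, level with it; the furniture and walls round the work are solid. World frame = base frame: x ahead of the robot, y to its left, z up, the work surface at z = 0. Lengths are in m, angles in rad, forces in N, time in s.
With the tool pointing down it reaches from about 0.425 to 0.95 m from the base axis. Payload 16.7 kg.
Tool frame: the origin (TCP) lies on the centre line of the jaws, within the pads' length; the fingertips stand 25 mm ahead of it and the grasp point (between the pads) lies 6 mm ahead of it (tcp_to_tips is the distance from the TCP to the fingertips, in m); z points along the fingers, x is the direction in which the jaws open and shut, and the axes are right-handed (so a half turn about z gives the same grasp; the last joint's range is limited). The gripper opens to 94 mm and grips with 3 to 60 N. Pads are 16 mm wide; open, the fingers measure 119 mm over their backs; the gripper's body (75 mm by 177 mm) begins 78 mm behind the grasp point.
Start: joints at [1.117, 0.426, 0.074, 1.606, -0.034, 1.111, -0.067], TCP at [0.202, -0.644, 0.23] pointing down, gripper open.
Joint ranges: [-2.85, 2.85], [-0.5, 2.14], [-1.23, 1.37], [0.21, 2.46], [-1.02, 4.16], [0.16, 2.05], [-2.73, 2.73]. Speed limits (rad/s): [1.89, 1.89, 2.39, 2.39, 3.01, 3.01, 3.01].

## Interface

Orientations are given as a unit quaternion [w, x, y, z].
In Python, from cell import sense, grab_frame, finish_job, tcp_to_tips gives the robot as it stands.
- The arm moves only by the tool step_arm, never from a script. Its argument "commands" is a list of rows, each an object of numbers: "hand": the closure, from 0 (fully open) to 1 (shut); "dx", "dy", "dz": the shift along the tool's x, y, z in m; "ax", "ay", "az": the turn, a rotation vector about the tool's x, y, z in rad. In form: [{"hand": .., "dx": .., "dy": .., "dz": .., "ax": .., "ay": .., "az": ..}, ...]. A call has 1 to 10 rows; each row shifts and turns the pose as measured when the row begins, along the tool's axes as they then stand; what a row does not reach is not made up. A row lasts 1/12 s, in which the tool goes at most 41.7 mm and 7.16 degrees, less where a joint would pass 70% of its speed; a pose out of reach is approached as far as the arm can. A call is refused whole if a number of a shift passes 0.0417 or a number of a turn 0.125, either way. A call with a gripper value outside its range is refused whole. The fingers move at their own pace and stop on an object; "grip_force" is the grip in N (left out, the last holds). Time passes only in rows, so rows that do not move let the fingers close. It gives the time, the measured TCP pose, the force and the opening at its end, in the units of the state.
- sense(): the state, without advancing time (a new reading comes with each control period).
- grab_frame(name): name is "side" or "top"; returns a dict with "img" (480x640x3 uint8, blue, green, red), "intrinsics" (3x3 intrinsics, pixels), "distortion" ([k1, k2, p1, p2, k3] as OpenCV has them; the pictures are not rectified), "cam_to_world" (4x4, takes a point from camera to world coordinates). Camera axes: x right, y down, z forward; pixel columns grow to the right and rows downward; lengths in m; the calibration is good to about 2 mm. A picture is of the moment at which its call begins. There is no depth.
- finish_job(): hands the job in, once; it reports no verdict.
The state is a dict: "time_s": time; "joints": joint angles; "joint_vel": joint speeds; "effort": joint torques, N m; "ee_pos": TCP position; "tool_rot": TCP orientation; "contact_force": force on the tool from outside, world axes, zero at the start; "ft_torque": the same for the moment, N m; "gripper_width": finger opening in m.
Only numpy, scipy, OpenCV 4.12 (cv2) and the standard library are available. Lean on these libraries where they do the work, as an engineer would, in place of code of your own. Each camera call takes 0.05 s, during which the arm holds its last target.

## Working session

There is one attempt and no reset: what is moved stays moved. The work goes in short steps, Python scripts to look and compute and a tool call to move; the robot and the scene stay as the last step left them, time stands still between calls to the robot, and variables do not carry over. Pictures are saved under pics/ and viewed, and the job is handed in when it is done.

Besides the shell and the picture viewer there is one more tool, called by a JSON object that holds its "name" and its "arguments", one argument or row to a line. step_arm: Moves the arm, as the interface text tells. Its arguments: {"type":"object","properties":{"commands":{"type":"array","items":{"type":"object","properties":{"hand":{"type":"number"},"dx":{"type":"number"},"dy":{"type":"number"},"dz":{"type":"number"},"ax":{"type":"number"},"ay":{"type":"number"},"az":{"type":"number"}}}},"grip_force":{"type":"number"}},"required":["commands"]}

```bash
mkdir -p pics; ls; python3 - <<'E'
from cell import *
import cv2
s=sense();print(s)
print(tcp_to_tips)
for n in("side","top"):
    f=grab_frame(n);cv2.imwrite(f"pics/{n}0.png",f["img"]);print(n,f["intrinsics"],f["distortion"],f["cam_to_world"])
E
```

```text
pics
{'time_s': 0.0, 'joints': array([ 1.1175062 ,  0.42673481,  0.07385457,  1.60658444, -0.03411319,
        1.11079408, -0.06710954]), 'joint_vel': array([-0.00029121, -0.00105402, -0.00065241, -0.0006338 , -0.00181408,
        0.00010345, -0.0005274 ]), 'effort': array([ 3.66388791e-03, -9.35802484e+01,  3.66933033e+00, -4.54175627e+01,
       -4.84902388e-02,  1.98419136e-02,  7.39079837e-05]), 'ee_pos': array([ 0.20177586, -0.64372261,  0.22978378]), 'tool_rot': array([-3.38980423e-04,  8.05943840e-01, -5.91991663e-01, -5.31693226e-04]), 'contact_force': array([ 0.23590205,  1.20268913, -0.45318856]), 'ft_torque': array([ 0.01401138, -0.00969419, -0.01622343]), 'gripper_width': 0.09403621411223506}
0.025
side [[622.49075865   0.         321.3393968 ]
 [  0.         622.49075865 236.31816199]
 [  0.           0.           1.        ]] [-0.03413643  0.          0.          0.          0.        ] [[-0.83369675 -0.31430088  0.45405361 -0.09886358]
 [-0.55172896  0.5088355  -0.66081887  0.92056791]
 [-0.02334264 -0.80143708 -0.59762341  0.89185679]
 [ 0.          0.          0.          1.        ]]
top [[552.8805596    0.         312.64033393]
 [  0.         552.8805596  245.6286013 ]
 [  0.           0.           1.        ]] [0.03912436 0.         0.         0.         0.        ] [[ 1.03349524e-02 -9.90639177e-01  1.36114696e-01  3.37863488e-01]
 [-9.99946593e-01 -1.02409622e-02  1.39075478e-03 -1.02083588e-02]
 [ 1.62092788e-05 -1.36121800e-01 -9.90692109e-01  1.42773019e+00]
 [ 0.00000000e+00  0.00000000e+00  0.00000000e+00  1.00000000e+00]]
```

View pics/side0.png

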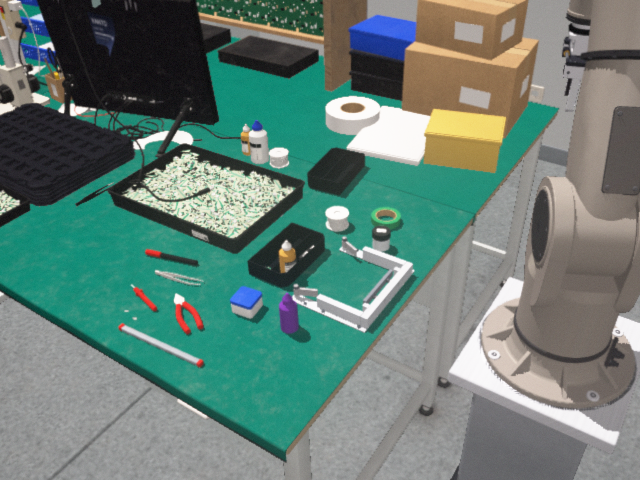

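View pics/top0.png

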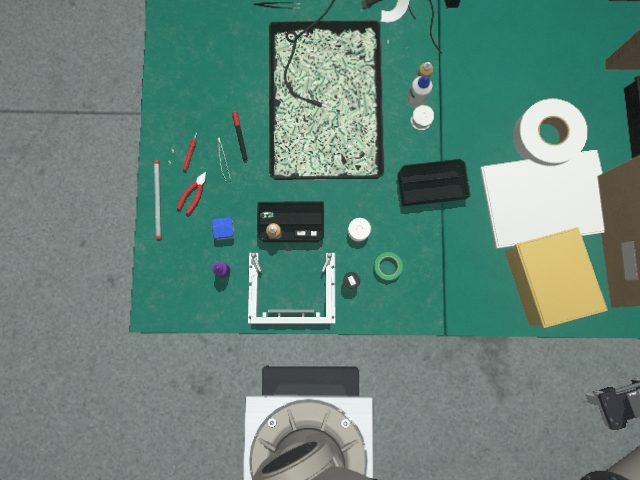

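The top view shows the open tray with the bottle at about (290,222), directly behind the nest (291,290). Possible mix-ups are the black tray at (433,183) and, in the side view, black boxes at (268,55) and (338,170). The purple bottle is at (221,269). I'll take close crops to check the choice.

```bash
cat > h.py <<'E'
import numpy as np, cv2
from cell import *
def ray(f,uv):
    p=cv2.undistortPoints(np.array([[uv]],float),f["intrinsics"],np.array(f["distortion"]))[0,0]
    T=f["cam_to_world"];d=T[:3,:3]@np.array([p[0],p[1],1]);return T[:3,3],d/np.linalg.norm(d)
def atz(f,uv,z):
    o,d=ray(f,uv);return o+d*(z-o[2])/d[2]
def tri(f1,u1,f2,u2):
    o1,d1=ray(f1,u1);o2,d2=ray(f2,u2)
    A=np.stack([d1,-d2],1);s=np.linalg.lstsq(A,o2-o1,rcond=None)[0]
    a=o1+s[0]*d1;b=o2+s[1]*d2;return (a+b)/2,np.linalg.norm(a-b)
def proj(f,X):
    T=np.linalg.inv(f["cam_to_world"]);r=cv2.Rodrigues(T[:3,:3])[0]
    return cv2.projectPoints(np.array(X,float).reshape(-1,1,3),r,T[:3,3],f["intrinsics"],np.array(f["distortion"]))[0][:,0]
def crop(f,x0,y0,x1,y1,k,name):
    c=f["img"][y0:y1,x0:x1];c=cv2.resize(c,None,fx=k,fy=k,interpolation=cv2.INTER_CUBIC)
    for u in range((x0+9)//10*10,x1,10):
        cv2.line(c,(int((u-x0+.5)*k),0),(int((u-x0+.5)*k),6 if u%50 else 14),(0,0,255),1)
        if u%20==0:cv2.putText(c,str(u),(int((u-x0)*k)-8,24),0,.35,(0,255,255),1)
    for v in range((y0+9)//10*10,y1,10):
        cv2.line(c,(0,int((v-y0+.5)*k)),(6,int((v-y0+.5)*k)),(0,0,255),1)
        if v%20==0:cv2.putText(c,str(v),(8,int((v-y0)*k)+4),0,.35,(0,255,255),1)
    cv2.imwrite("pics/"+name,c)
E
python3 - <<'E'
from h import *
import pickle
t=grab_frame("top");s=grab_frame("side");pickle.dump((t,s),open("f0.pkl","wb"))
crop(t,200,190,370,335,4,"t0c.png");crop(s,220,200,420,340,4,"s0c.png")
E
```

```text
(no output)
```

View pics/t0c.png

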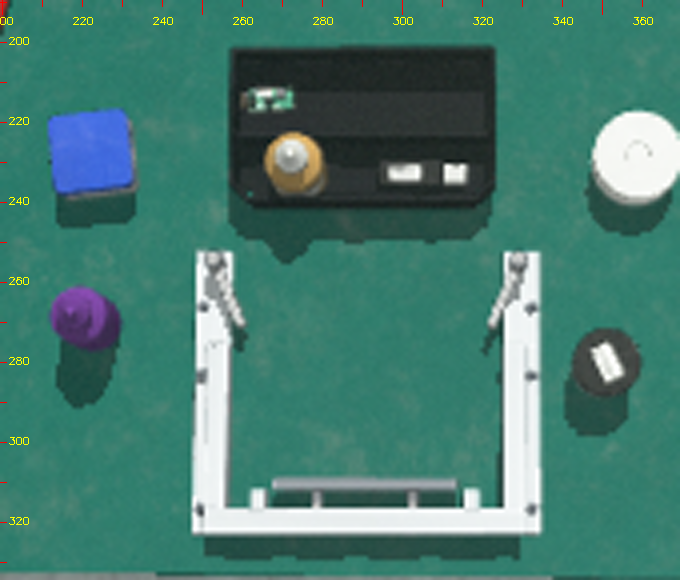

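View pics/s0c.png

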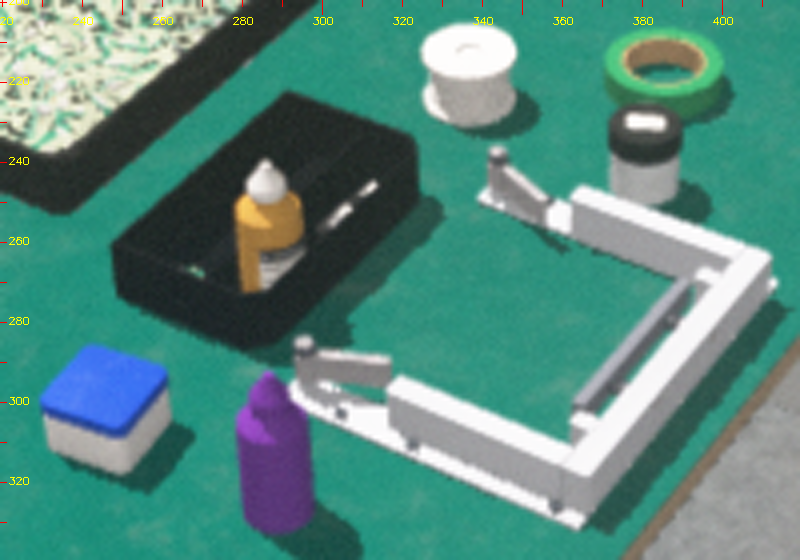

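```bash
python3 - <<'E'
from h import *
import pickle
t,s=pickle.load(open("f0.pkl","rb"))
c=lambda x,y,x0,y0:((x+.5)/4-.5+x0,(y+.5)/4-.5+y0)
T=lambda x,y:c(x,y,200,190); S=lambda x,y:c(x,y,220,200)
np.set_printoptions(precision=4,suppress=True)
for n,a,b in[("farL",(231,47),(112,245)),("farR",(494,47),(288,92)),("spool",(637,155),(468,50)),("pinL",(215,258),(304,341)),("pinR",(518,258),(498,153)),
 ("nestNR out top",(540,508),(771,258)),("nestNL corner",(193,532),(585,478)),("barL",(273,484),(577,405)),("barR",(455,484),(687,282))]:
    print(n,tri(t,T(*a),s,S(*b)))
for n,a,z in[("farL",(231,47),.038),("farR",(494,47),.038),("nearR",(473,207),.038),("nearL",(252,207),.038),("R",(494,187),.038),("L",(231,187),.038),
 ("railLin far",(229,400),.03),("railLin near",(229,505),.03),("railRin",(503,400),.03),("railRin near",(503,505),.03),
 ("pinL",(215,258),.03),("pinR",(518,258),.03),("crossL",(193,532),.03),("crossR",(541,532),.03),("bar",(365,480),.03),("crossinner",(365,508),.03),("plateL far",(197,252),.004),("plateRfar",(540,252),.004),
 ("catchLtip",(240,325),.029),("catchRtip",(490,325),.029)]:
    print(n,atz(t,T(*a),z))
E
```

```text
farL (array([0.6414, 0.1342, 0.0352]), np.float64(0.0024997960805909405))
farR (array([ 0.6433, -0.0346,  0.0352]), np.float64(0.0022063509841217153))
spool (array([ 0.574 , -0.126 ,  0.0368]), np.float64(0.0012980308520528611))
pinL (array([0.5057, 0.1417, 0.0336]), np.float64(0.0009309728365407611))
pinR (array([ 0.5069, -0.051 ,  0.0332]), np.float64(0.002668174567621769))
nestNR out top (array([ 0.3454, -0.0684,  0.0133]), np.float64(0.01240848061419375))
nestNL corner (array([0.3323, 0.1507, 0.0318]), np.float64(0.0036427758636828843))
barL (array([0.3636, 0.1023, 0.027 ]), np.float64(0.0012296664242143654))
barR (array([ 0.3637, -0.0126,  0.0271]), np.float64(0.0036315555321679675))
farL [0.6419 0.1346 0.038 ]
farR [ 0.6436 -0.034   0.038 ]
nearR [ 0.5398 -0.0214  0.038 ]
nearL [0.5384 0.1188 0.038 ]
R [ 0.5528 -0.0347  0.038 ]
L [0.5511 0.1325 0.038 ]
railLin far [0.4164 0.1313 0.03  ]
railLin near [0.3508 0.1296 0.03  ]
railRin [ 0.4182 -0.0415  0.03  ]
railRin near [ 0.3525 -0.042   0.03  ]
pinL [0.5065 0.1424 0.03  ]
pinR [ 0.5085 -0.0504  0.03  ]
crossL [0.3339 0.1517 0.03  ]
crossR [ 0.336  -0.0659  0.03  ]
bar [0.3672 0.0447 0.03  ]
crossinner [0.3498 0.0444 0.03  ]
plateL far [0.5135 0.157  0.004 ]
plateRfar [ 0.5157 -0.0654  0.004 ]
catchLtip [0.464  0.1256 0.029 ]
catchRtip [ 0.4656 -0.033   0.029 ]
```

The target is the open tray at top (290,222): it is nearest the base and holds the amber bottle. Measured in world coordinates:

| Item | Measurement |
|---|---|
| Tray far wall | x ≈ 0.643 |
| Tray centre | y ≈ 0.050 |
| Tray yaw | ≈ 0.01 rad |
| Nest origin | about (0.465, 0.045) |
| Nest yaw | ≈ 0.01 rad |
| Rim height, two views | 35 mm (text says 38 mm) |

My plan is to straddle the far wall with both fingers. First I lift and turn.

{"name": "step_arm", "arguments": {
  "commands": [
    {"hand": 0, "dz": -0.01, "az": -0.12},
    {"hand": 0, "dz": -0.01, "az": -0.12},
    {"hand": 0, "dz": -0.01, "az": -0.12},
    {"hand": 0, "dz": -0.01, "az": -0.12},
    {"hand": 0, "dz": -0.01, "az": -0.12},
    {"hand": 0, "dz": -0.01, "az": -0.12},
    {"hand": 0, "dz": -0.01, "az": -0.12},
    {"hand": 0, "dz": -0.01, "az": -0.12},
    {"hand": 0, "dz": -0.01, "az": -0.12},
    {"hand": 0, "dz": -0.01, "az": -0.12}
  ],
  "grip_force": 30
}}

```text
invalid input at $.commands[0]: expected keys hand, dx, dy, dz, ax, ay, az
```

{"name": "step_arm", "arguments": {
  "commands": [
    {"hand": 0, "dx": 0, "dy": 0, "dz": -0.01, "ax": 0, "ay": 0, "az": -0.12},
    {"hand": 0, "dx": 0, "dy": 0, "dz": -0.01, "ax": 0, "ay": 0, "az": -0.12},
    {"hand": 0, "dx": 0, "dy": 0, "dz": -0.01, "ax": 0, "ay": 0, "az": -0.12},
    {"hand": 0, "dx": 0, "dy": 0, "dz": -0.01, "ax": 0, "ay": 0, "az": -0.12},
    {"hand": 0, "dx": 0, "dy": 0, "dz": -0.01, "ax": 0, "ay": 0, "az": -0.12},
    {"hand": 0, "dx": 0, "dy": 0, "dz": -0.01, "ax": 0, "ay": 0, "az": -0.12},
    {"hand": 0, "dx": 0, "dy": 0, "dz": -0.01, "ax": 0, "ay": 0, "az": -0.12},
    {"hand": 0, "dx": 0, "dy": 0, "dz": -0.01, "ax": 0, "ay": 0, "az": -0.12},
    {"hand": 0, "dx": 0, "dy": 0, "dz": -0.01, "ax": 0, "ay": 0, "az": -0.12},
    {"hand": 0, "dx": 0, "dy": 0, "dz": -0.01, "ax": 0, "ay": 0, "az": -0.12}
  ],
  "grip_force": 30
}}

```text
time_s: 1.03
ee_pos: [0.2014, -0.6419, 0.3295]
tool_rot: [-0.004, 1.0, -0.012, -0.002]
contact_force: [0.5, 0.1, -0.8]
gripper_width: 0.0942
```

{"name": "step_arm", "arguments": {
  "commands": [
    {"hand": 0.7, "dx": 0.022, "dy": -0.034, "dz": 0, "ax": 0, "ay": 0, "az": 0},
    {"hand": 0.7, "dx": 0.022, "dy": -0.034, "dz": 0, "ax": 0, "ay": 0, "az": 0},
    {"hand": 0.7, "dx": 0.022, "dy": -0.034, "dz": 0, "ax": 0, "ay": 0, "az": 0},
    {"hand": 0.7, "dx": 0.022, "dy": -0.034, "dz": 0, "ax": 0, "ay": 0, "az": 0},
    {"hand": 0.7, "dx": 0.022, "dy": -0.034, "dz": 0, "ax": 0, "ay": 0, "az": 0},
    {"hand": 0.7, "dx": 0.022, "dy": -0.034, "dz": 0, "ax": 0, "ay": 0, "az": 0},
    {"hand": 0.7, "dx": 0.022, "dy": -0.034, "dz": 0, "ax": 0, "ay": 0, "az": 0},
    {"hand": 0.7, "dx": 0.022, "dy": -0.034, "dz": 0, "ax": 0, "ay": 0, "az": 0},
    {"hand": 0.7, "dx": 0.022, "dy": -0.034, "dz": 0, "ax": 0, "ay": 0, "az": 0},
    {"hand": 0.7, "dx": 0.022, "dy": -0.034, "dz": 0, "ax": 0, "ay": 0, "az": 0}
  ]
}}

```text
time_s: 1.87
ee_pos: [0.4252, -0.3012, 0.3305]
tool_rot: [-0.002, 1.0, -0.013, -0.003]
contact_force: [1.5, -1.0, -0.1]
gripper_width: 0.0308
```

{"name": "step_arm", "arguments": {
  "commands": [
    {"hand": 0.7, "dx": 0.022, "dy": -0.034, "dz": 0, "ax": 0, "ay": 0, "az": 0},
    {"hand": 0.7, "dx": 0.022, "dy": -0.034, "dz": 0, "ax": 0, "ay": 0, "az": 0},
    {"hand": 0.7, "dx": 0.022, "dy": -0.034, "dz": 0, "ax": 0, "ay": 0, "az": 0},
    {"hand": 0.7, "dx": 0.022, "dy": -0.034, "dz": 0, "ax": 0, "ay": 0, "az": 0},
    {"hand": 0.7, "dx": 0.022, "dy": -0.034, "dz": 0, "ax": 0, "ay": 0, "az": 0},
    {"hand": 0.7, "dx": 0.022, "dy": -0.034, "dz": 0, "ax": 0, "ay": 0, "az": 0},
    {"hand": 0.7, "dx": 0.022, "dy": -0.034, "dz": 0, "ax": 0, "ay": 0, "az": 0},
    {"hand": 0.7, "dx": 0.022, "dy": -0.034, "dz": 0, "ax": 0, "ay": 0, "az": 0},
    {"hand": 0.7, "dx": 0.0, "dy": 0, "dz": 0, "ax": 0, "ay": 0, "az": 0},
    {"hand": 0.7, "dx": 0.0, "dy": 0, "dz": 0, "ax": 0, "ay": 0, "az": 0}
  ]
}}

```text
time_s: 2.7
ee_pos: [0.613, -0.0144, 0.3304]
tool_rot: [-0.003, 1.0, -0.009, -0.003]
contact_force: [0.2, -0.9, -0.1]
gripper_width: 0.0281
```

{"name": "step_arm", "arguments": {
  "commands": [
    {"hand": 0.7, "dx": 0.014, "dy": -0.031, "dz": 0, "ax": 0, "ay": 0, "az": -0.015},
    {"hand": 0.7, "dx": 0.014, "dy": -0.03, "dz": 0, "ax": 0, "ay": 0, "az": -0.015},
    {"hand": 0.7, "dx": 0, "dy": 0, "dz": 0.035, "ax": 0, "ay": 0, "az": 0},
    {"hand": 0.7, "dx": 0, "dy": 0, "dz": 0.035, "ax": 0, "ay": 0, "az": 0},
    {"hand": 0.7, "dx": 0, "dy": 0, "dz": 0.035, "ax": 0, "ay": 0, "az": 0},
    {"hand": 0.7, "dx": 0, "dy": 0, "dz": 0.035, "ax": 0, "ay": 0, "az": 0},
    {"hand": 0.7, "dx": 0, "dy": 0, "dz": 0.035, "ax": 0, "ay": 0, "az": 0},
    {"hand": 0.7, "dx": 0, "dy": 0, "dz": 0.035, "ax": 0, "ay": 0, "az": 0},
    {"hand": 0.7, "dx": 0, "dy": 0, "dz": 0.02, "ax": 0, "ay": 0, "az": 0},
    {"hand": 0.7, "dx": 0, "dy": 0, "dz": 0, "ax": 0, "ay": 0, "az": 0}
  ]
}}

```text
time_s: 3.53
ee_pos: [0.6413, 0.043, 0.0929]
tool_rot: [-0.002, 1.0, 0.004, -0.0]
contact_force: [0.8, -0.2, 0.4]
gripper_width: 0.0281
```

```bash
python3 - <<'E'
from h import *
s=sense();print(s["ee_pos"],s["tool_rot"],s["contact_force"])
f=grab_frame("side");crop(f,210,130,410,280,4,"s1.png");f=grab_frame("top");crop(f,200,170,370,315,4,"t1.png")
E
```

```text
[0.64128537 0.04297912 0.09291063] [-1.62583637e-03  9.99992006e-01  3.62637741e-03 -4.39369913e-04] [ 0.83049439 -0.24104577  0.39464483]
```

View pics/s1.png

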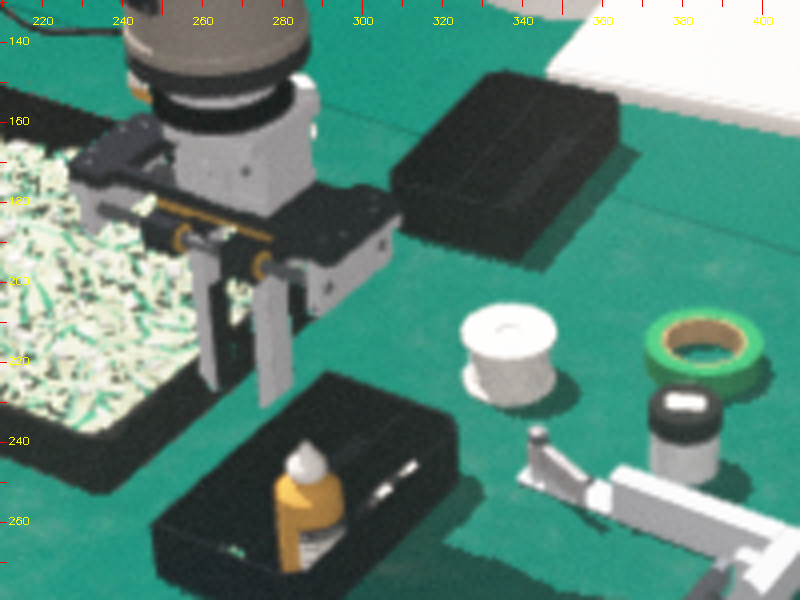

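View pics/t1.png

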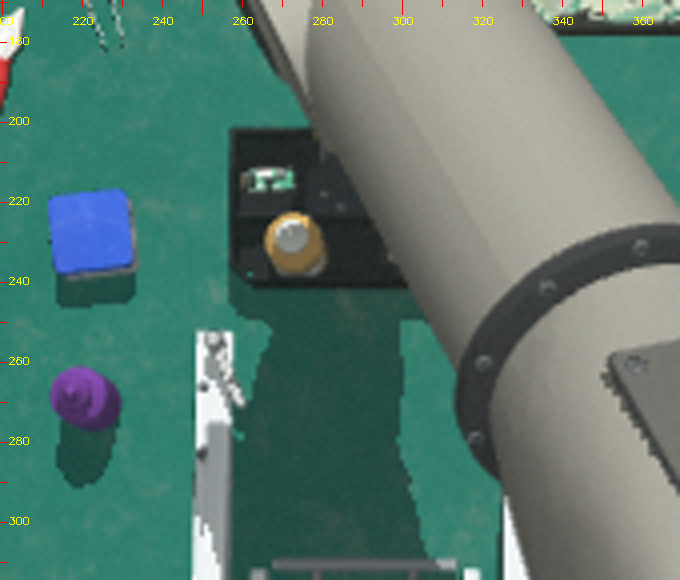

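The side view shows the two fingertips at about (263,227) and (287,231), on either side above the far wall. The forearm hides the right half of the top view. I'll descend in small steps.

{"name": "step_arm", "arguments": {
  "commands": [
    {"hand": 0.7, "dx": 0, "dy": -0.006, "dz": 0.015, "ax": 0, "ay": 0, "az": 0},
    {"hand": 0.7, "dx": 0, "dy": 0, "dz": 0.015, "ax": 0, "ay": 0, "az": 0},
    {"hand": 0.7, "dx": 0, "dy": 0, "dz": 0.01, "ax": 0, "ay": 0, "az": 0},
    {"hand": 0.7, "dx": 0, "dy": 0, "dz": 0.01, "ax": 0, "ay": 0, "az": 0},
    {"hand": 0.7, "dx": 0, "dy": 0, "dz": 0.006, "ax": 0, "ay": 0, "az": 0},
    {"hand": 0.7, "dx": 0, "dy": 0, "dz": 0, "ax": 0, "ay": 0, "az": 0}
  ]
}}

```text
time_s: 4.13
ee_pos: [0.648, 0.0491, 0.044]
tool_rot: [-0.002, 1.0, 0.003, 0.007]
contact_force: [-0.5, 0.6, 0.4]
gripper_width: 0.0282
```

```bash
python3 - <<'E'
from h import *
s=sense();print(s["ee_pos"],s["tool_rot"],s["contact_force"])
f=grab_frame("side");crop(f,210,180,410,330,4,"s2.png")
E
```

```text
[0.64797093 0.04909934 0.04399534] [-0.00174262  0.99997228  0.00251492  0.00678826] [-0.46367639  0.58749017  0.37228616]
```

View pics/s2.png

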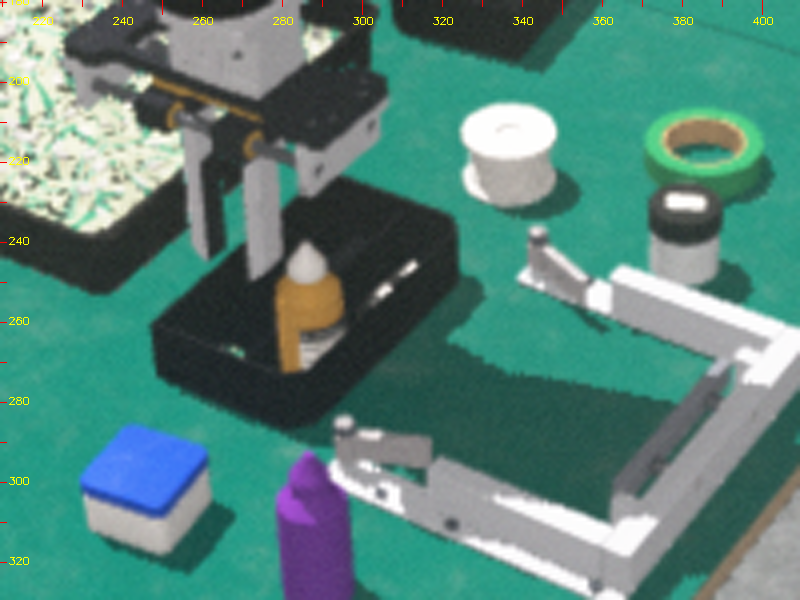

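{"name": "step_arm", "arguments": {
  "commands": [
    {"hand": 0.7, "dx": -0.006, "dy": 0, "dz": 0.002, "ax": 0, "ay": -0.0136, "az": 0},
    {"hand": 0.7, "dx": 0, "dy": 0, "dz": 0, "ax": 0, "ay": 0, "az": 0},
    {"hand": 1, "dx": 0, "dy": 0, "dz": 0, "ax": 0, "ay": 0, "az": 0},
    {"hand": 1, "dx": 0, "dy": 0, "dz": 0, "ax": 0, "ay": 0, "az": 0},
    {"hand": 1, "dx": 0, "dy": 0, "dz": 0, "ax": 0, "ay": 0, "az": 0},
    {"hand": 1, "dx": 0, "dy": 0, "dz": 0, "ax": 0, "ay": 0, "az": 0}
  ],
  "grip_force": 5
}}

```text
time_s: 4.68
ee_pos: [0.6423, 0.0491, 0.044]
tool_rot: [-0.002, 1.0, 0.002, 0.0]
contact_force: [-2.2, -0.6, -0.3]
gripper_width: 0.0053
```

{"name": "step_arm", "arguments": {
  "commands": [
    {"hand": 1, "dx": 0, "dy": 0, "dz": 0, "ax": 0, "ay": 0, "az": 0},
    {"hand": 1, "dx": 0, "dy": 0, "dz": 0, "ax": 0, "ay": 0, "az": 0},
    {"hand": 1, "dx": -0.003, "dy": 0.001, "dz": 0, "ax": 0, "ay": 0, "az": 0},
    {"hand": 1, "dx": -0.003, "dy": 0.001, "dz": 0, "ax": 0, "ay": 0, "az": 0},
    {"hand": 1, "dx": -0.003, "dy": 0.001, "dz": 0, "ax": 0, "ay": 0, "az": 0},
    {"hand": 1, "dx": -0.003, "dy": 0.001, "dz": 0, "ax": 0, "ay": 0, "az": 0},
    {"hand": 1, "dx": 0, "dy": 0, "dz": 0, "ax": 0, "ay": 0, "az": 0}
  ]
}}

```text
time_s: 5.27
ee_pos: [0.6298, 0.0448, 0.0442]
tool_rot: [-0.002, 1.0, 0.002, 0.001]
contact_force: [-0.6, -0.1, -2.2]
gripper_width: 0.0031
```

```bash
python3 - <<'E'
from h import *
s=sense();print(s["ee_pos"],s["tool_rot"],s["contact_force"])
f=grab_frame("side");crop(f,210,180,410,330,4,"s3.png")
f=grab_frame("top");crop(f,200,170,370,315,4,"t3.png")
E
```

```text
[0.62983232 0.04484952 0.04424735] [-0.00208064  0.99999436  0.00235914  0.00117321] [-0.61075862 -0.12038882 -2.24993137]
```

View pics/s3.png

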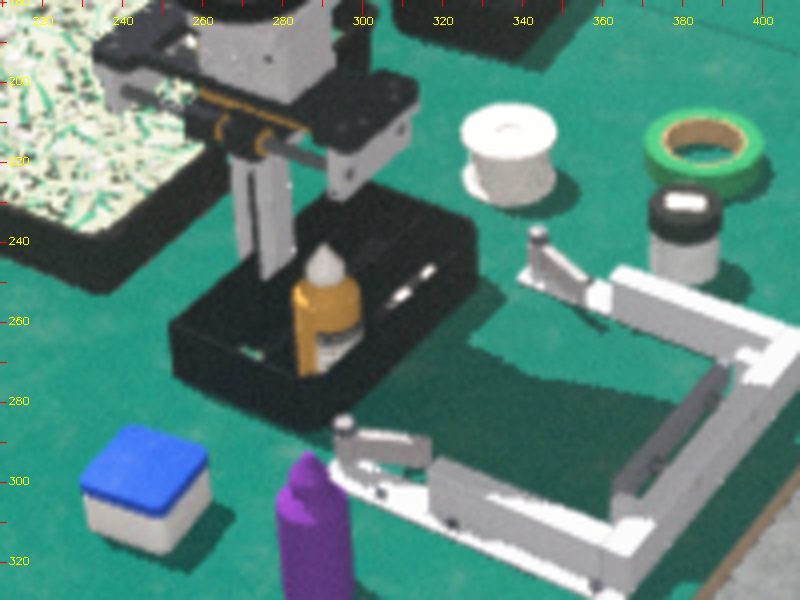

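View pics/t3.png

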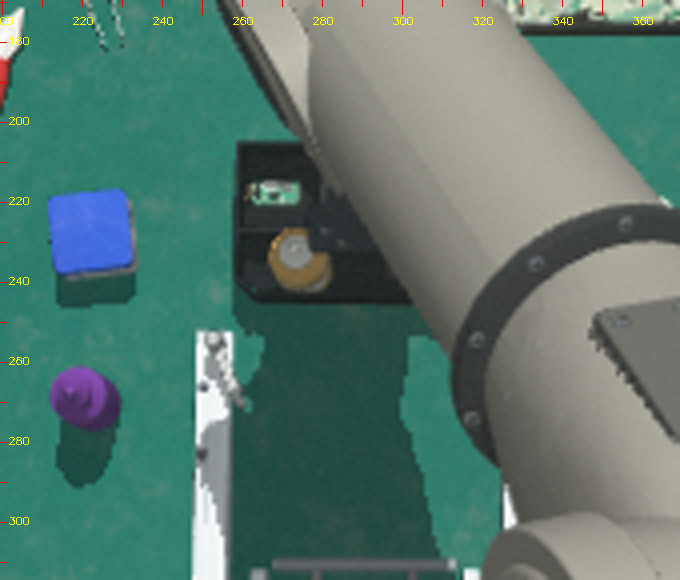

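The grip holds (width 3.1 mm) and the tray follows. Its left side is now at y≈0.1295, and the left rail's inner face is at about 0.1315, so it is centred. I'll keep drawing it in.

{"name": "step_arm", "arguments": {
  "commands": [
    {"hand": 1, "dx": -0.005, "dy": 0, "dz": 0, "ax": 0, "ay": 0, "az": 0},
    {"hand": 1, "dx": -0.005, "dy": 0, "dz": 0, "ax": 0, "ay": 0, "az": 0},
    {"hand": 1, "dx": -0.005, "dy": 0, "dz": 0, "ax": 0, "ay": 0, "az": 0},
    {"hand": 1, "dx": -0.005, "dy": 0, "dz": 0, "ax": 0, "ay": 0, "az": 0},
    {"hand": 1, "dx": -0.005, "dy": 0, "dz": 0, "ax": 0, "ay": 0, "az": 0},
    {"hand": 1, "dx": -0.005, "dy": 0, "dz": 0, "ax": 0, "ay": 0, "az": 0}
  ]
}}

```text
time_s: 5.87
ee_pos: [0.5985, 0.0448, 0.0443]
tool_rot: [-0.002, 1.0, 0.002, 0.002]
contact_force: [2.1, 0.7, -1.9]
gripper_width: 0.0029
```

```bash
python3 - <<'E'
from h import *
s=sense();print(s["ee_pos"],s["tool_rot"],s["contact_force"])
f=grab_frame("side");crop(f,210,180,410,330,4,"s4.png")
f=grab_frame("top");crop(f,200,190,370,335,4,"t4.png")
E
```

```text
[0.59850007 0.04482374 0.04434038] [-0.00217875  0.99999303  0.00232956  0.00194052] [ 2.1323457   0.71908603 -1.90233737]
```

View pics/s4.png

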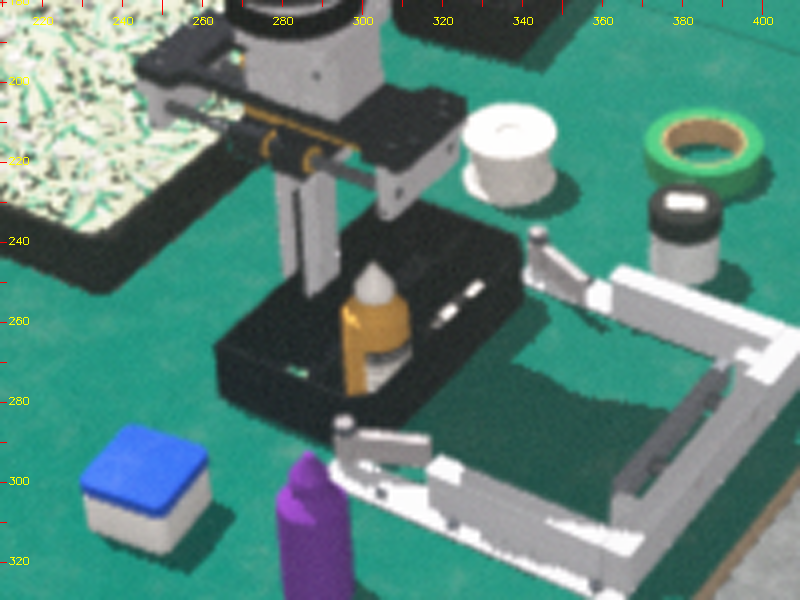

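View pics/t4.png

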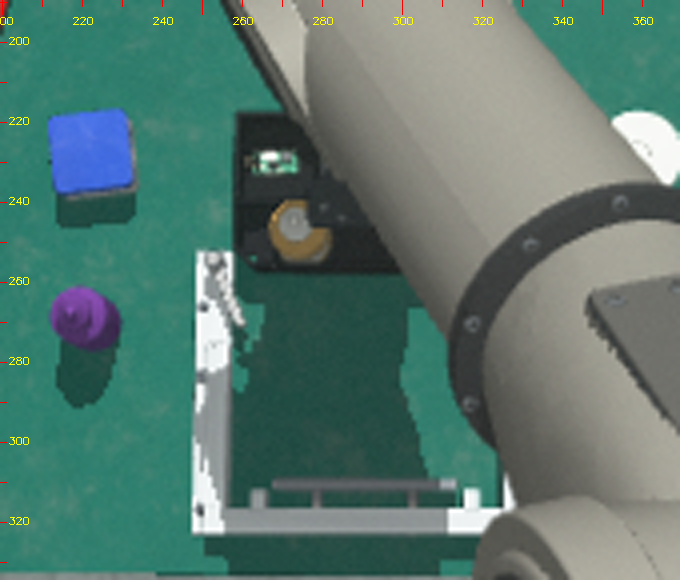

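{"name": "step_arm", "arguments": {
  "commands": [
    {"hand": 1, "dx": -0.005, "dy": 0, "dz": 0, "ax": 0, "ay": 0, "az": 0},
    {"hand": 1, "dx": -0.005, "dy": 0, "dz": 0, "ax": 0, "ay": 0, "az": 0},
    {"hand": 1, "dx": -0.005, "dy": 0, "dz": 0, "ax": 0, "ay": 0, "az": 0},
    {"hand": 1, "dx": -0.005, "dy": 0, "dz": 0, "ax": 0, "ay": 0, "az": 0},
    {"hand": 1, "dx": -0.005, "dy": 0, "dz": 0, "ax": 0, "ay": 0, "az": 0}
  ]
}}

```text
time_s: 6.38
ee_pos: [0.5717, 0.0447, 0.0443]
tool_rot: [-0.002, 1.0, 0.002, 0.002]
contact_force: [1.4, -0.8, -2.1]
gripper_width: 0.0034
```

{"name": "step_arm", "arguments": {
  "commands": [
    {"hand": 1, "dx": -0.005, "dy": 0, "dz": 0, "ax": 0, "ay": 0, "az": 0},
    {"hand": 1, "dx": -0.005, "dy": 0, "dz": 0, "ax": 0, "ay": 0, "az": 0},
    {"hand": 1, "dx": -0.005, "dy": 0, "dz": 0, "ax": 0, "ay": 0, "az": 0},
    {"hand": 1, "dx": -0.005, "dy": 0, "dz": 0, "ax": 0, "ay": 0, "az": 0},
    {"hand": 1, "dx": -0.005, "dy": 0, "dz": 0, "ax": 0, "ay": 0, "az": 0}
  ]
}}

```text
time_s: 6.8
ee_pos: [0.5524, 0.046, 0.0474]
tool_rot: [-0.004, 1.0, 0.002, 0.01]
contact_force: [9.8, -0.7, -2.5]
gripper_width: 0.0313
```

```bash
python3 - <<'E'
from h import *
s=sense();print(s["ee_pos"],s["tool_rot"],s["contact_force"],s["gripper_width"])
f=grab_frame("side");crop(f,210,180,410,330,4,"s5.png")
f=grab_frame("top");crop(f,200,190,370,335,4,"t5.png")
E
```

```text
[0.55241493 0.04601943 0.0474164 ] [-0.00407468  0.99993499  0.00248837  0.0103547 ] [ 9.81676705 -0.65296491 -2.45117214] 0.031267956102463884
```

View pics/s5.png

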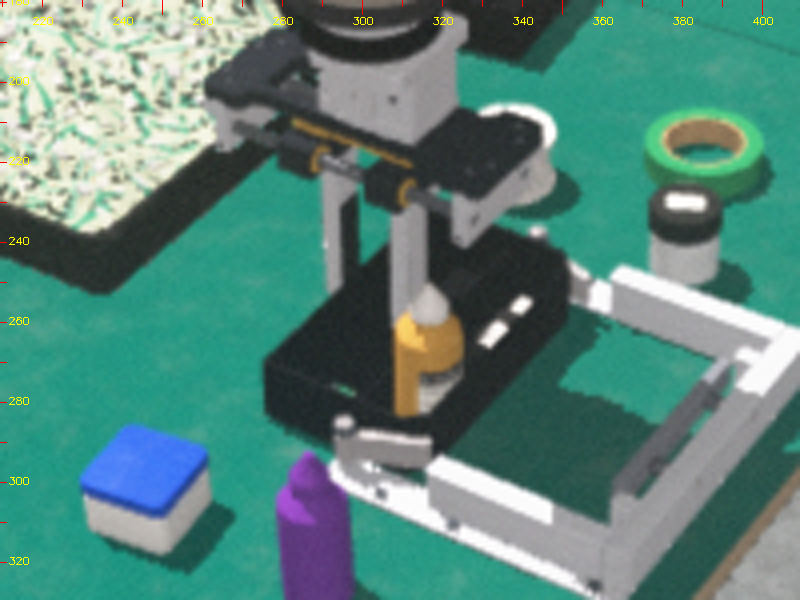

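View pics/t5.png

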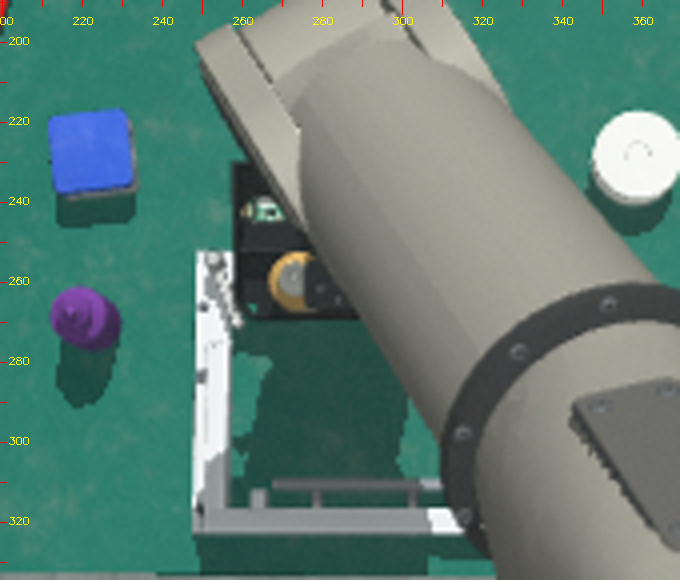

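The near corners have reached the catches (near wall at nest x≈+3 mm), and the 5 N jaws were forced open to 31 mm. The bottle is still standing. I'll stop gripping, hold the jaws at this width with more force, and relieve and level the hand.

{"name": "step_arm", "arguments": {
  "commands": [
    {"hand": 0.68, "dx": 0.003, "dy": 0, "dz": 0.0, "ax": 0, "ay": 0, "az": 0},
    {"hand": 0.68, "dx": 0.001, "dy": 0, "dz": 0.003, "ax": 0, "ay": -0.015, "az": 0},
    {"hand": 0.68, "dx": 0, "dy": 0, "dz": 0, "ax": 0, "ay": 0, "az": 0}
  ],
  "grip_force": 40
}}

```text
time_s: 7.15
ee_pos: [0.556, 0.0459, 0.0452]
tool_rot: [-0.004, 1.0, 0.003, 0.003]
contact_force: [-1.4, 0.4, 0.1]
gripper_width: 0.0297
```

```bash
python3 - <<'E'
from h import *
s=sense();print(s["ee_pos"],s["tool_rot"],s["contact_force"],s["gripper_width"])
f=grab_frame("side");crop(f,230,190,380,310,5,"s6.png")
E
```

```text
[0.555985   0.04592647 0.04522466] [-0.00378348  0.99998554  0.00257268  0.00282481] [-1.35343749  0.35620611  0.1259933 ] 0.029749392426217023
```

View pics/s6.png

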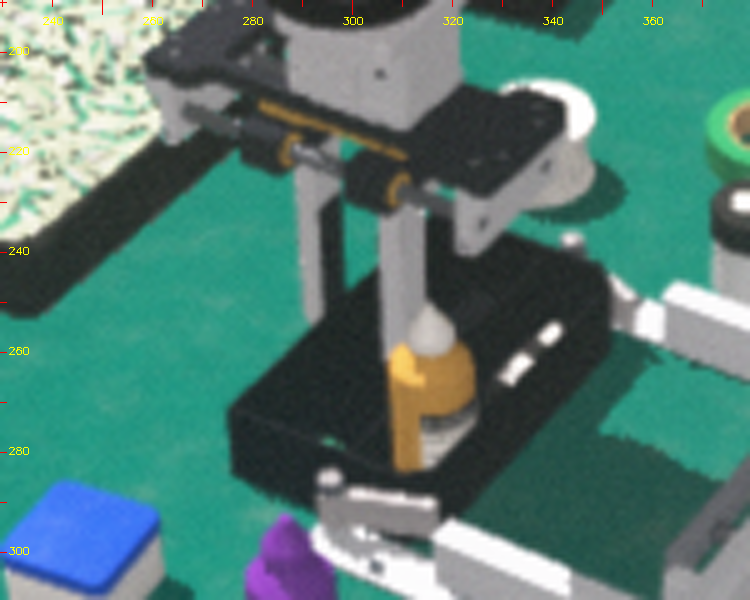

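{"name": "step_arm", "arguments": {
  "commands": [
    {"hand": 0.68, "dx": -0.003, "dy": 0, "dz": 0.001, "ax": 0, "ay": 0, "az": 0},
    {"hand": 0.68, "dx": -0.003, "dy": 0, "dz": 0, "ax": 0, "ay": 0, "az": 0},
    {"hand": 0.68, "dx": -0.003, "dy": 0, "dz": 0, "ax": 0, "ay": 0, "az": 0}
  ]
}}

```text
time_s: 7.45
ee_pos: [0.5517, 0.0465, 0.0456]
tool_rot: [-0.005, 1.0, 0.003, 0.008]
contact_force: [14.8, -2.7, 0.0]
gripper_width: 0.0303
```

{"name": "step_arm", "arguments": {
  "commands": [
    {"hand": 0.68, "dx": -0.003, "dy": 0, "dz": 0, "ax": 0, "ay": 0, "az": 0},
    {"hand": 0.68, "dx": -0.003, "dy": 0, "dz": 0, "ax": 0, "ay": 0, "az": 0},
    {"hand": 0.68, "dx": -0.003, "dy": 0, "dz": 0, "ax": 0, "ay": 0, "az": 0}
  ]
}}

```text
time_s: 7.7
ee_pos: [0.5504, 0.0466, 0.0483]
tool_rot: [-0.006, 1.0, 0.002, 0.016]
contact_force: [13.8, -2.6, -0.8]
gripper_width: 0.0305
```

{"name": "step_arm", "arguments": {
  "commands": [
    {"hand": 0.68, "dx": 0.002, "dy": 0, "dz": 0.003, "ax": 0, "ay": -0.02, "az": 0},
    {"hand": 0.68, "dx": 0.002, "dy": 0, "dz": 0, "ax": 0, "ay": -0.01, "az": 0}
  ]
}}

```text
time_s: 7.87
ee_pos: [0.5543, 0.0463, 0.0458]
tool_rot: [-0.006, 1.0, 0.002, 0.001]
contact_force: [-0.3, -1.0, 0.0]
gripper_width: 0.0302
```

```bash
python3 - <<'E'
from h import *
s=sense();print(s["ee_pos"],s["tool_rot"],s["contact_force"],s["gripper_width"])
f=grab_frame("side");crop(f,270,220,390,310,6,"s7.png")
f=grab_frame("top");crop(f,240,200,360,290,6,"t7.png")
E
```

```text
[0.55426672 0.04633686 0.0458293 ] [-0.00597158  0.99997883  0.00215682  0.00142338] [-0.32691176 -1.00850363  0.04740755] 0.03015654525354144
```

View pics/s7.png

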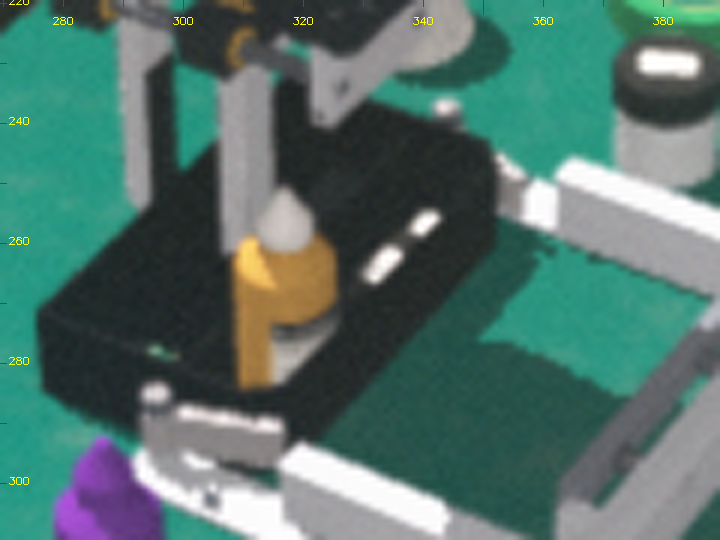

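View pics/t7.png

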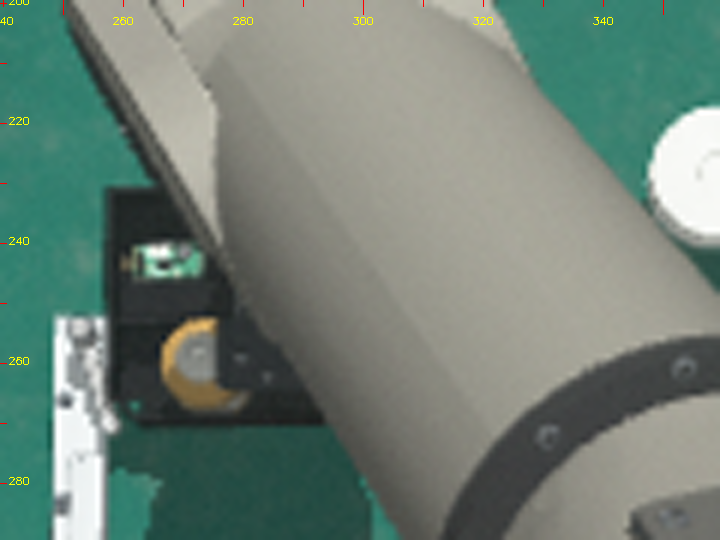

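```bash
python3 - <<'E'
from h import *
import pickle
t,s=pickle.load(open("f0.pkl","rb"))
T=lambda x,y:((x+.5)/6-.5+240,(y+.5)/6-.5+200)
S=lambda x,y:((x+.5)/6-.5+270,(y+.5)/6-.5+220)
np.set_printoptions(precision=4,suppress=True)
for n,a,z in[("farL",(107,188),.038),("L near",(112,405),.038),("nearL",(133,426),.038),("near mid",(315,426),.038)]: print(n,atz(t,T(*a),z))
print("near right corner side view",atz(s,S(495,150),.038),"farL",atz(s,S(38,310),.038))
g=proj(t,[[.465-.003,.045+.087,.03],[.465+.02,.045+.087,.03],[.465,.1296,.038],[.57,.1296,.038]]);print((g+.5-[240,200])*6)
E
```

```text
farL [0.5651 0.1327 0.038 ]
L near [0.4728 0.1284 0.038 ]
nearL [0.464  0.1194 0.038 ]
near mid [0.4648 0.0429 0.038 ]
near right corner side view [ 0.4738 -0.034   0.038 ] farL [0.5636 0.1319 0.038 ]
[[105.1569 432.6298]
 [106.4795 378.4532]
 [109.1499 423.8599]
 [115.0698 177.2947]]
```

The side view shows the bottle upright at (308,255). The near corners are wedged against the catch struts, and the top view shows the left catch partly turned out, with no other obstruction. It needs a firmer, measured push, so I'll go in short bursts and keep the hand level.

{"name": "step_arm", "arguments": {
  "commands": [
    {"hand": 0.68, "dx": -0.002, "dy": 0, "dz": 0, "ax": 0, "ay": 0, "az": 0},
    {"hand": 0.68, "dx": -0.002, "dy": 0, "dz": 0, "ax": 0, "ay": 0, "az": 0},
    {"hand": 0.68, "dx": -0.002, "dy": 0, "dz": 0, "ax": 0, "ay": -0.003, "az": 0}
  ]
}}

```text
time_s: 8.22
ee_pos: [0.5508, 0.047, 0.0461]
tool_rot: [-0.007, 1.0, 0.002, 0.003]
contact_force: [13.8, -3.3, -0.3]
gripper_width: 0.03
```

{"name": "step_arm", "arguments": {
  "commands": [
    {"hand": 0.68, "dx": -0.003, "dy": 0, "dz": 0.0005, "ax": 0, "ay": -0.003, "az": 0},
    {"hand": 0.68, "dx": -0.003, "dy": 0, "dz": 0.0005, "ax": 0, "ay": -0.003, "az": 0}
  ]
}}

```text
time_s: 8.38
ee_pos: [0.5497, 0.0473, 0.0468]
tool_rot: [-0.008, 1.0, 0.002, 0.005]
contact_force: [15.0, -0.8, -1.0]
gripper_width: 0.0302
```

{"name": "step_arm", "arguments": {
  "commands": [
    {"hand": 0.68, "dx": -0.003, "dy": 0.001, "dz": 0.0005, "ax": -0.006, "ay": -0.004, "az": 0},
    {"hand": 0.68, "dx": -0.003, "dy": 0.001, "dz": 0.0005, "ax": -0.006, "ay": -0.004, "az": 0}
  ]
}}

```text
time_s: 8.55
ee_pos: [0.5482, 0.0456, 0.0475]
tool_rot: [-0.003, 1.0, 0.002, 0.006]
contact_force: [12.8, -0.3, -1.4]
gripper_width: 0.0304
```

{"name": "step_arm", "arguments": {
  "commands": [
    {"hand": 0.68, "dx": -0.003, "dy": 0.001, "dz": 0.0005, "ax": -0.004, "ay": -0.004, "az": 0},
    {"hand": 0.68, "dx": -0.003, "dy": 0.001, "dz": 0.0005, "ax": -0.004, "ay": -0.004, "az": 0}
  ]
}}

```text
time_s: 8.72
ee_pos: [0.5464, 0.0442, 0.048]
tool_rot: [0.0, 1.0, 0.002, 0.006]
contact_force: [11.6, -0.2, -2.0]
gripper_width: 0.0301
```

{"name": "step_arm", "arguments": {
  "commands": [
    {"hand": 0.68, "dx": -0.003, "dy": 0, "dz": 0.001, "ax": 0, "ay": -0.004, "az": 0},
    {"hand": 0.68, "dx": -0.003, "dy": 0, "dz": 0.001, "ax": 0, "ay": -0.004, "az": 0},
    {"hand": 0.68, "dx": -0.003, "dy": 0, "dz": 0.001, "ax": 0, "ay": -0.004, "az": 0}
  ]
}}

```text
time_s: 8.97
ee_pos: [0.5441, 0.0449, 0.0475]
tool_rot: [-0.001, 1.0, 0.002, 0.008]
contact_force: [12.0, -1.4, -1.5]
gripper_width: 0.0302
```

{"name": "step_arm", "arguments": {
  "commands": [
    {"hand": 0.68, "dx": -0.003, "dy": 0, "dz": 0.001, "ax": 0, "ay": -0.004, "az": 0},
    {"hand": 0.68, "dx": -0.003, "dy": 0, "dz": 0.001, "ax": 0, "ay": -0.004, "az": 0},
    {"hand": 0.68, "dx": -0.003, "dy": 0, "dz": 0.001, "ax": 0, "ay": -0.004, "az": 0}
  ]
}}

```text
time_s: 9.22
ee_pos: [0.5418, 0.0454, 0.047]
tool_rot: [-0.002, 1.0, 0.001, 0.009]
contact_force: [13.6, -1.5, -0.5]
gripper_width: 0.0301
```

{"name": "step_arm", "arguments": {
  "commands": [
    {"hand": 0.68, "dx": -0.003, "dy": 0.0003, "dz": 0.001, "ax": 0, "ay": -0.004, "az": 0},
    {"hand": 0.68, "dx": -0.003, "dy": 0.0003, "dz": 0.001, "ax": 0, "ay": -0.004, "az": 0},
    {"hand": 0.68, "dx": -0.003, "dy": 0.0003, "dz": 0.001, "ax": 0, "ay": -0.004, "az": 0},
    {"hand": 0.68, "dx": -0.003, "dy": 0.0003, "dz": 0.001, "ax": 0, "ay": -0.004, "az": 0}
  ]
}}

```text
time_s: 9.55
ee_pos: [0.5393, 0.0451, 0.0465]
tool_rot: [-0.004, 1.0, 0.001, 0.011]
contact_force: [13.4, -1.6, 0.8]
gripper_width: 0.0301
```

{"name": "step_arm", "arguments": {
  "commands": [
    {"hand": 0.68, "dx": -0.003, "dy": 0.0003, "dz": 0.001, "ax": 0, "ay": -0.004, "az": 0},
    {"hand": 0.68, "dx": -0.003, "dy": 0.0003, "dz": 0.001, "ax": 0, "ay": -0.004, "az": 0},
    {"hand": 0.68, "dx": -0.003, "dy": 0.0003, "dz": 0.001, "ax": 0, "ay": -0.004, "az": 0},
    {"hand": 0.68, "dx": -0.003, "dy": 0.0003, "dz": 0.001, "ax": 0, "ay": -0.004, "az": 0}
  ]
}}

```text
time_s: 9.88
ee_pos: [0.5375, 0.045, 0.0463]
tool_rot: [-0.006, 1.0, 0.001, 0.014]
contact_force: [13.5, -0.4, 0.4]
gripper_width: 0.0304
```

```bash
python3 - <<'E'
from h import *
s=sense();print(s["ee_pos"],s["tool_rot"],s["contact_force"],s["gripper_width"])
f=grab_frame("side");crop(f,270,220,420,330,5,"s8.png")
f=grab_frame("top");crop(f,240,210,360,330,5,"t8.png")
E
```

```text
[0.53746202 0.04497107 0.04626878] [-6.42412057e-03  9.99885975e-01  5.54195273e-04  1.36550286e-02] [13.46257446 -0.37022984  0.3667555 ] 0.03043488540719974
```

View pics/s8.png

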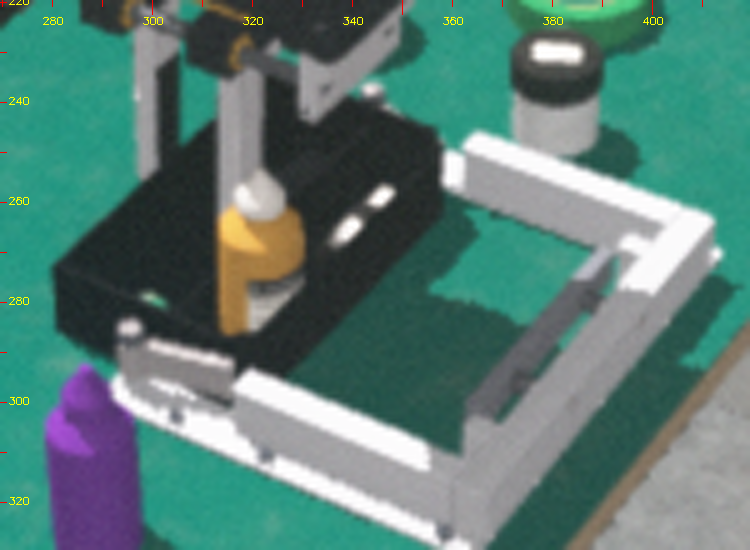

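View pics/t8.png

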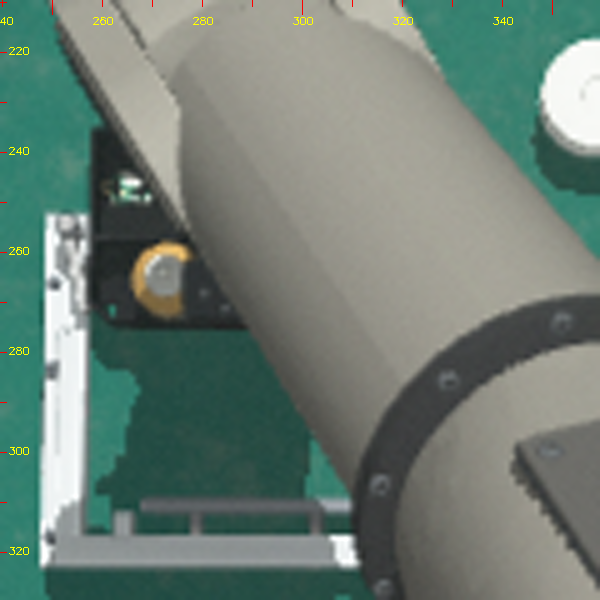

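```bash
python3 - <<'E'
from h import *
f=grab_frame("side");t=grab_frame("top")
np.set_printoptions(precision=4,suppress=True)
def model(cx,cy,yaw):
    # tray rim corners, origin at far wall outer mid
    c,s=np.cos(yaw),np.sin(yaw)
    L=[(0,85),(0,-85),(-88,-85),(-100,-73),(-100,73),(-88,85)]
    return np.array([[cx+(c*x-s*y)/1e3,cy+(s*x+c*y)/1e3,.038] for x,y in L])
for n,im,b,k in(("side",f,(270,220,420,330),5),("top",t,(240,210,360,330),5)):
    c=im["img"][b[1]:b[3],b[0]:b[2]];c=cv2.resize(c,None,fx=k,fy=k,interpolation=cv2.INTER_CUBIC)
    c=cv2.convertScaleAbs(c,alpha=1.6,beta=20)
    for col,yaw,cy in(((0,0,255),0.012,.0465),((255,255,0),0.03,.0475)):
        p=(proj(im,model(.552,cy,yaw))-[b[0],b[1]]+.5)*k
        cv2.polylines(c,[p.astype(int)],True,col,1)
    # nest rail inner faces
    for y in(87,-87):
        q=[]
        for x in(-5,-95):
            q.append([.465+(x-.012*y)/1e3,.0452+(y+.012*x)/1e3,.03])
        p=(proj(im,q)-[b[0],b[1]]+.5)*k;cv2.polylines(c,[p.astype(int)],False,(0,255,0),1)
    cv2.imwrite(f"pics/m_{n}.png",c)
E
```

```text
(no output)
```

View pics/m_side.png

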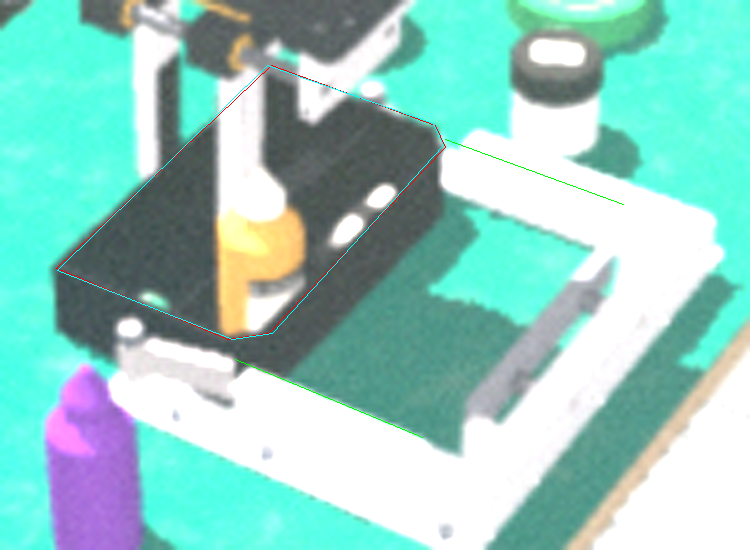

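View pics/m_top.png

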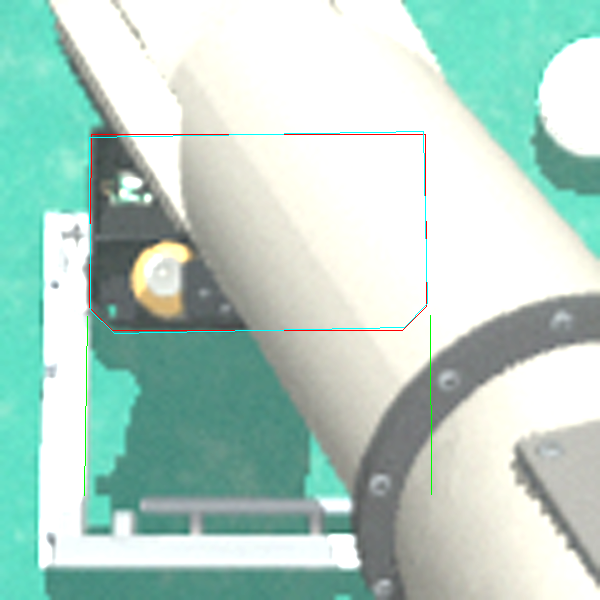

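The fitted outline matches both views: far wall x≈0.552, y≈0.0465, yaw ≈0.012, square in the nest mouth. Nothing is jammed, only stiff. I'll continue and level the hand more.

{"name": "step_arm", "arguments": {
  "commands": [
    {"hand": 0.68, "dx": -0.003, "dy": -0.001, "dz": 0.001, "ax": -0.004, "ay": -0.008, "az": 0},
    {"hand": 0.68, "dx": -0.003, "dy": -0.001, "dz": 0.001, "ax": -0.004, "ay": -0.008, "az": 0},
    {"hand": 0.68, "dx": -0.003, "dy": -0.001, "dz": 0.001, "ax": -0.004, "ay": -0.008, "az": 0}
  ]
}}

```text
time_s: 10.33
ee_pos: [0.5346, 0.0474, 0.0456]
tool_rot: [-0.001, 1.0, -0.0, 0.008]
contact_force: [12.6, -4.2, 0.1]
gripper_width: 0.0302
```

{"name": "step_arm", "arguments": {
  "commands": [
    {"hand": 0.68, "dx": -0.003, "dy": 0.001, "dz": 0.001, "ax": -0.002, "ay": -0.008, "az": 0},
    {"hand": 0.68, "dx": -0.003, "dy": 0.001, "dz": 0.001, "ax": -0.002, "ay": -0.008, "az": 0},
    {"hand": 0.68, "dx": -0.003, "dy": 0.001, "dz": 0.001, "ax": -0.002, "ay": -0.008, "az": 0}
  ]
}}

```text
time_s: 10.58
ee_pos: [0.5322, 0.0449, 0.0452]
tool_rot: [0.001, 1.0, -0.001, 0.003]
contact_force: [12.3, 1.0, 4.9]
gripper_width: 0.0303
```

{"name": "step_arm", "arguments": {
  "commands": [
    {"hand": 0.68, "dx": -0.003, "dy": 0, "dz": 0, "ax": 0, "ay": -0.004, "az": -0.001},
    {"hand": 0.68, "dx": -0.003, "dy": 0, "dz": 0, "ax": 0, "ay": -0.004, "az": -0.001},
    {"hand": 0.68, "dx": -0.003, "dy": 0, "dz": 0, "ax": 0, "ay": -0.004, "az": -0.001},
    {"hand": 0.68, "dx": -0.003, "dy": 0, "dz": 0, "ax": 0, "ay": -0.004, "az": -0.001},
    {"hand": 0.68, "dx": -0.003, "dy": 0, "dz": 0, "ax": 0, "ay": -0.004, "az": -0.001},
    {"hand": 0.68, "dx": -0.003, "dy": 0, "dz": 0, "ax": 0, "ay": -0.004, "az": -0.001}
  ]
}}

```text
time_s: 11.08
ee_pos: [0.5239, 0.0453, 0.0489]
tool_rot: [-0.001, 1.0, 0.002, 0.001]
contact_force: [9.2, -0.9, -1.8]
gripper_width: 0.0302
```

{"name": "step_arm", "arguments": {
  "commands": [
    {"hand": 0.68, "dx": -0.003, "dy": 0, "dz": 0, "ax": 0, "ay": -0.004, "az": -0.001},
    {"hand": 0.68, "dx": -0.003, "dy": 0, "dz": 0, "ax": 0, "ay": -0.004, "az": -0.001},
    {"hand": 0.68, "dx": -0.003, "dy": 0, "dz": 0, "ax": 0, "ay": -0.004, "az": -0.001},
    {"hand": 0.68, "dx": -0.003, "dy": 0, "dz": 0, "ax": 0, "ay": -0.004, "az": -0.001},
    {"hand": 0.68, "dx": -0.003, "dy": 0, "dz": 0, "ax": 0, "ay": -0.004, "az": -0.001},
    {"hand": 0.68, "dx": -0.003, "dy": 0, "dz": 0, "ax": 0, "ay": -0.004, "az": -0.001}
  ]
}}

```text
time_s: 11.58
ee_pos: [0.5142, 0.0456, 0.0522]
tool_rot: [-0.002, 1.0, 0.004, -0.001]
contact_force: [9.5, -1.0, -1.1]
gripper_width: 0.0302
```

{"name": "step_arm", "arguments": {
  "commands": [
    {"hand": 0.68, "dx": -0.003, "dy": 0, "dz": 0.002, "ax": 0, "ay": -0.001, "az": 0},
    {"hand": 0.68, "dx": -0.003, "dy": 0, "dz": 0.002, "ax": 0, "ay": -0.001, "az": 0},
    {"hand": 0.68, "dx": -0.003, "dy": 0, "dz": 0.002, "ax": 0, "ay": -0.001, "az": 0},
    {"hand": 0.68, "dx": -0.003, "dy": 0, "dz": 0.002, "ax": 0, "ay": -0.001, "az": 0},
    {"hand": 0.68, "dx": -0.003, "dy": 0, "dz": 0.001, "ax": 0, "ay": -0.001, "az": 0},
    {"hand": 0.68, "dx": -0.003, "dy": 0, "dz": 0.001, "ax": 0, "ay": -0.001, "az": 0}
  ]
}}

```text
time_s: 12.08
ee_pos: [0.5043, 0.046, 0.0452]
tool_rot: [-0.004, 1.0, 0.004, 0.006]
contact_force: [9.9, -0.9, 0.8]
gripper_width: 0.0302
```

```bash
python3 - <<'E'
from h import *
s=sense();print(s["ee_pos"],s["tool_rot"],s["contact_force"],s["gripper_width"])
f=grab_frame("side");crop(f,270,220,420,330,5,"s9.png")
f=grab_frame("top");crop(f,240,210,360,330,5,"t9.png")
E
```

```text
[0.50427676 0.04595775 0.0451987 ] [-0.00414624  0.99996765  0.00361368  0.00586992] [ 9.94435969 -0.86455152  0.84990634] 0.030176116797066922
```

View pics/s9.png

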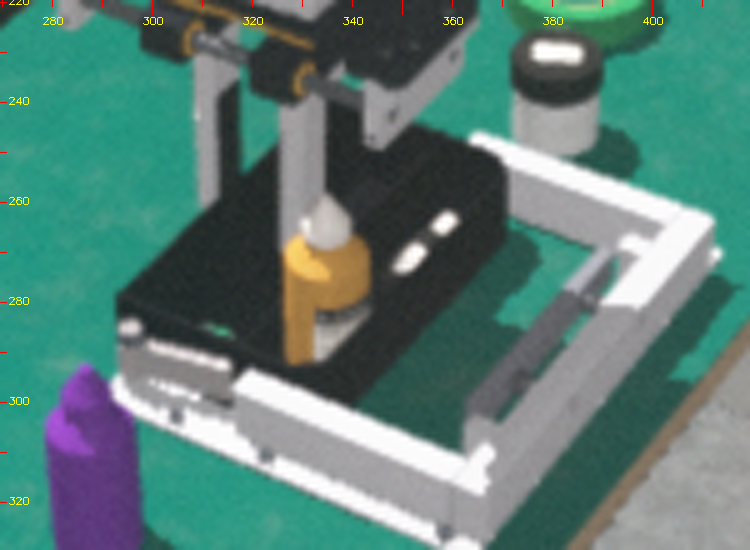

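View pics/t9.png

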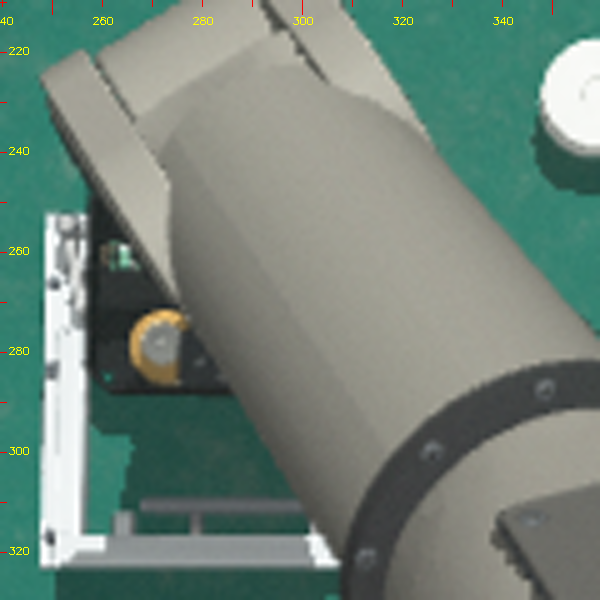

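{"name": "step_arm", "arguments": {
  "commands": [
    {"hand": 0.68, "dx": -0.003, "dy": 0, "dz": 0.0005, "ax": -0.003, "ay": -0.004, "az": 0},
    {"hand": 0.68, "dx": -0.003, "dy": 0, "dz": 0.0005, "ax": -0.003, "ay": -0.004, "az": 0},
    {"hand": 0.68, "dx": -0.003, "dy": 0, "dz": 0.0005, "ax": -0.003, "ay": -0.004, "az": 0},
    {"hand": 0.68, "dx": -0.003, "dy": 0, "dz": 0.0005, "ax": 0, "ay": -0.004, "az": 0},
    {"hand": 0.68, "dx": -0.003, "dy": 0, "dz": 0.0005, "ax": 0, "ay": -0.002, "az": 0},
    {"hand": 0.68, "dx": -0.003, "dy": 0, "dz": 0.0005, "ax": 0, "ay": -0.002, "az": 0},
    {"hand": 0.68, "dx": -0.003, "dy": 0, "dz": 0.0005, "ax": 0, "ay": -0.002, "az": 0},
    {"hand": 0.68, "dx": -0.003, "dy": 0, "dz": 0.0005, "ax": 0, "ay": -0.002, "az": 0}
  ]
}}

```text
time_s: 12.85
ee_pos: [0.4936, 0.0461, 0.0461]
tool_rot: [-0.002, 1.0, 0.002, 0.009]
contact_force: [10.3, -2.3, 0.5]
gripper_width: 0.03
```

{"name": "step_arm", "arguments": {
  "commands": [
    {"hand": 0.68, "dx": -0.003, "dy": 0, "dz": 0.001, "ax": 0, "ay": -0.002, "az": 0},
    {"hand": 0.68, "dx": -0.003, "dy": 0, "dz": 0.001, "ax": 0, "ay": -0.002, "az": 0},
    {"hand": 0.68, "dx": -0.003, "dy": 0, "dz": 0.001, "ax": 0, "ay": -0.002, "az": 0},
    {"hand": 0.68, "dx": -0.003, "dy": 0, "dz": 0.001, "ax": 0, "ay": -0.002, "az": 0},
    {"hand": 0.68, "dx": -0.003, "dy": 0, "dz": 0.001, "ax": 0, "ay": -0.002, "az": 0},
    {"hand": 0.68, "dx": -0.003, "dy": 0, "dz": 0.001, "ax": 0, "ay": -0.002, "az": 0},
    {"hand": 0.68, "dx": -0.003, "dy": 0, "dz": 0.001, "ax": 0, "ay": -0.002, "az": 0},
    {"hand": 0.68, "dx": -0.003, "dy": 0, "dz": 0.001, "ax": 0, "ay": -0.002, "az": 0}
  ]
}}

```text
time_s: 13.52
ee_pos: [0.4872, 0.046, 0.0446]
tool_rot: [-0.004, 1.0, 0.001, 0.019]
contact_force: [13.6, -2.2, 3.0]
gripper_width: 0.0301
```

{"name": "step_arm", "arguments": {
  "commands": [
    {"hand": 0.68, "dx": -0.002, "dy": 0.001, "dz": 0, "ax": -0.004, "ay": -0.01, "az": -0.002},
    {"hand": 0.68, "dx": -0.002, "dy": 0.001, "dz": 0, "ax": -0.004, "ay": -0.01, "az": -0.002},
    {"hand": 0.68, "dx": -0.002, "dy": 0.001, "dz": 0, "ax": -0.002, "ay": -0.008, "az": -0.002},
    {"hand": 0.68, "dx": -0.002, "dy": 0.001, "dz": 0, "ax": -0.002, "ay": -0.008, "az": -0.002}
  ]
}}

```text
time_s: 13.85
ee_pos: [0.4847, 0.0432, 0.0468]
tool_rot: [0.0, 1.0, 0.005, 0.008]
contact_force: [8.9, 0.5, -1.3]
gripper_width: 0.0307
```

{"name": "step_arm", "arguments": {
  "commands": [
    {"hand": 0.68, "dx": -0.003, "dy": 0, "dz": 0, "ax": 0, "ay": -0.006, "az": -0.001},
    {"hand": 0.68, "dx": -0.003, "dy": 0, "dz": 0, "ax": 0, "ay": -0.006, "az": -0.001},
    {"hand": 0.68, "dx": -0.003, "dy": 0, "dz": 0, "ax": 0, "ay": -0.006, "az": -0.001},
    {"hand": 0.68, "dx": -0.003, "dy": 0, "dz": 0, "ax": 0, "ay": -0.006, "az": -0.001}
  ]
}}

```text
time_s: 14.18
ee_pos: [0.4786, 0.0446, 0.0489]
tool_rot: [-0.002, 1.0, 0.007, 0.002]
contact_force: [9.9, -1.7, -2.8]
gripper_width: 0.0304
```

{"name": "step_arm", "arguments": {
  "commands": [
    {"hand": 0.68, "dx": -0.003, "dy": 0.0005, "dz": 0.001, "ax": 0, "ay": -0.004, "az": 0.002},
    {"hand": 0.68, "dx": -0.003, "dy": 0.0005, "dz": 0.001, "ax": 0, "ay": -0.004, "az": 0.002},
    {"hand": 0.68, "dx": -0.003, "dy": 0.0005, "dz": 0.001, "ax": 0, "ay": -0.004, "az": 0},
    {"hand": 0.68, "dx": -0.003, "dy": 0, "dz": 0.001, "ax": 0, "ay": -0.004, "az": 0},
    {"hand": 0.68, "dx": -0.003, "dy": 0, "dz": 0.001, "ax": 0, "ay": -0.004, "az": 0},
    {"hand": 0.68, "dx": -0.003, "dy": 0, "dz": 0.0005, "ax": 0, "ay": -0.004, "az": 0}
  ]
}}

```text
time_s: 14.68
ee_pos: [0.4691, 0.0449, 0.0466]
tool_rot: [-0.004, 1.0, 0.005, -0.0]
contact_force: [9.4, -0.5, -1.1]
gripper_width: 0.0302
```

```bash
python3 - <<'E'
from h import *
s=sense();print(s["time_s"],s["ee_pos"],s["tool_rot"],s["contact_force"],s["gripper_width"])
f=grab_frame("side");crop(f,290,230,420,330,6,"s10.png")
f=grab_frame("top");crop(f,240,210,360,330,5,"t10.png")
E
```

```text
14.6833 [0.46911527 0.04486056 0.04662313] [-4.05057399e-03  9.99979679e-01  4.92120871e-03 -1.27999998e-04] [ 9.35732622 -0.47751531 -1.06706059] 0.03022601290858905
```

View pics/s10.png

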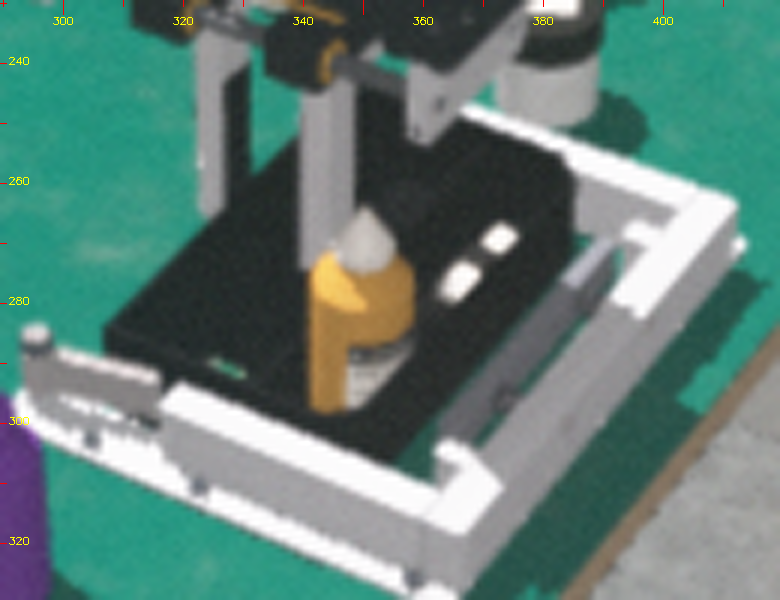

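View pics/t10.png

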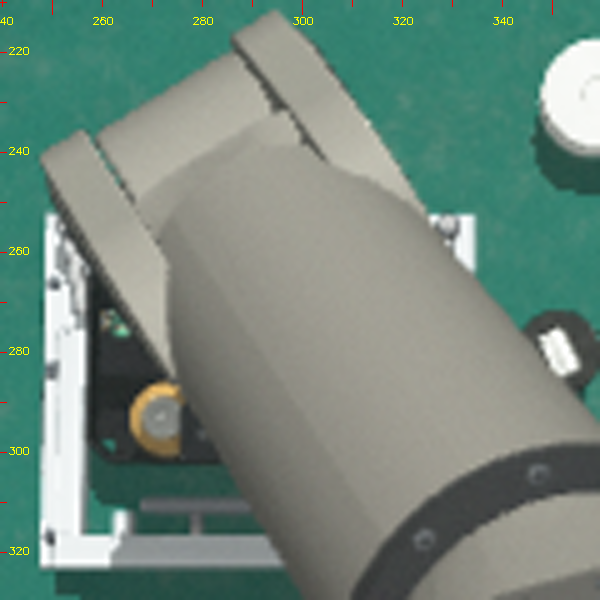

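{"name": "step_arm", "arguments": {
  "commands": [
    {"hand": 0.68, "dx": -0.003, "dy": 0, "dz": 0.0005, "ax": -0.002, "ay": -0.004, "az": 0},
    {"hand": 0.68, "dx": -0.003, "dy": 0, "dz": 0.0005, "ax": -0.002, "ay": -0.004, "az": 0},
    {"hand": 0.68, "dx": -0.003, "dy": 0, "dz": 0.0005, "ax": -0.002, "ay": -0.004, "az": 0},
    {"hand": 0.68, "dx": -0.003, "dy": 0, "dz": 0.0005, "ax": 0, "ay": -0.004, "az": 0},
    {"hand": 0.68, "dx": -0.003, "dy": 0, "dz": 0.0005, "ax": 0, "ay": -0.004, "az": 0},
    {"hand": 0.68, "dx": -0.003, "dy": 0, "dz": 0.0005, "ax": 0, "ay": -0.004, "az": 0}
  ]
}}

```text
time_s: 15.28
ee_pos: [0.4594, 0.0455, 0.0467]
tool_rot: [-0.003, 1.0, 0.004, -0.003]
contact_force: [9.4, -2.2, -0.8]
gripper_width: 0.0304
```

{"name": "step_arm", "arguments": {
  "commands": [
    {"hand": 0.68, "dx": -0.003, "dy": 0, "dz": 0.001, "ax": 0, "ay": -0.006, "az": 0},
    {"hand": 0.68, "dx": -0.003, "dy": 0, "dz": 0.001, "ax": 0, "ay": -0.006, "az": 0}
  ]
}}

```text
time_s: 15.45
ee_pos: [0.4565, 0.0455, 0.0459]
tool_rot: [-0.003, 1.0, 0.004, -0.005]
contact_force: [10.4, -2.0, -1.1]
gripper_width: 0.0302
```

{"name": "step_arm", "arguments": {
  "commands": [
    {"hand": 0.68, "dx": -0.003, "dy": 0.0005, "dz": 0.0005, "ax": -0.002, "ay": 0, "az": 0},
    {"hand": 0.68, "dx": -0.003, "dy": 0.0005, "dz": 0.0005, "ax": -0.002, "ay": 0, "az": 0}
  ]
}}

```text
time_s: 15.62
ee_pos: [0.4535, 0.0448, 0.0459]
tool_rot: [-0.002, 1.0, 0.004, -0.002]
contact_force: [8.9, -0.1, -0.5]
gripper_width: 0.03
```

{"name": "step_arm", "arguments": {
  "commands": [
    {"hand": 0.68, "dx": -0.003, "dy": 0.0005, "dz": 0.0005, "ax": 0, "ay": -0.002, "az": 0},
    {"hand": 0.68, "dx": -0.003, "dy": 0.0005, "dz": 0.0005, "ax": 0, "ay": -0.002, "az": 0}
  ]
}}

```text
time_s: 15.78
ee_pos: [0.4511, 0.0449, 0.0462]
tool_rot: [-0.003, 1.0, 0.004, 0.0]
contact_force: [13.0, 1.8, -2.7]
gripper_width: 0.0302
```

{"name": "step_arm", "arguments": {
  "commands": [
    {"hand": 0.68, "dx": -0.003, "dy": 0.0005, "dz": 0.0005, "ax": 0, "ay": -0.002, "az": 0},
    {"hand": 0.68, "dx": -0.003, "dy": 0, "dz": 0.0005, "ax": 0, "ay": -0.002, "az": 0}
  ]
}}

```text
time_s: 15.95
ee_pos: [0.4493, 0.0456, 0.0467]
tool_rot: [-0.005, 1.0, 0.004, 0.003]
contact_force: [11.9, 0.3, -2.5]
gripper_width: 0.0304
```

{"name": "step_arm", "arguments": {
  "commands": [
    {"hand": 0.68, "dx": -0.003, "dy": 0.0005, "dz": 0.0005, "ax": -0.003, "ay": -0.003, "az": 0}
  ]
}}

```text
time_s: 16.03
ee_pos: [0.4485, 0.0456, 0.0469]
tool_rot: [-0.004, 1.0, 0.004, 0.004]
contact_force: [12.3, 1.9, -3.1]
gripper_width: 0.0303
```

{"name": "step_arm", "arguments": {
  "commands": [
    {"hand": 0.68, "dx": -0.003, "dy": 0.0003, "dz": 0.0005, "ax": -0.002, "ay": -0.003, "az": 0}
  ]
}}

```text
time_s: 16.12
ee_pos: [0.4477, 0.0459, 0.0471]
tool_rot: [-0.003, 1.0, 0.004, 0.005]
contact_force: [12.6, -1.0, -1.8]
gripper_width: 0.0305
```

{"name": "step_arm", "arguments": {
  "commands": [
    {"hand": 0.68, "dx": -0.003, "dy": 0.0003, "dz": 0.0005, "ax": -0.002, "ay": -0.003, "az": 0}
  ]
}}

```text
time_s: 16.2
ee_pos: [0.4468, 0.0459, 0.0473]
tool_rot: [-0.003, 1.0, 0.004, 0.006]
contact_force: [12.3, -2.1, -2.1]
gripper_width: 0.0301
```

{"name": "step_arm", "arguments": {
  "commands": [
    {"hand": 0.68, "dx": -0.003, "dy": 0.0003, "dz": 0.0005, "ax": -0.002, "ay": -0.003, "az": 0}
  ]
}}

```text
time_s: 16.28
ee_pos: [0.4454, 0.0457, 0.0474]
tool_rot: [-0.002, 1.0, 0.004, 0.006]
contact_force: [8.7, -2.9, -2.5]
gripper_width: 0.0302
```

{"name": "step_arm", "arguments": {
  "commands": [
    {"hand": 0.68, "dx": -0.003, "dy": 0.0003, "dz": 0.0005, "ax": -0.002, "ay": -0.003, "az": 0}
  ]
}}

```text
time_s: 16.37
ee_pos: [0.4445, 0.0459, 0.0476]
tool_rot: [-0.002, 1.0, 0.004, 0.007]
contact_force: [12.5, 5.9, -2.5]
gripper_width: 0.0303
```

```bash
python3 - <<'E'
from h import *
s=sense();print(s["time_s"],s["ee_pos"],s["tool_rot"],s["contact_force"],s["gripper_width"])
f=grab_frame("side");crop(f,290,230,420,330,6,"s11.png")
f=grab_frame("top");crop(f,240,240,340,330,7,"t11.png")
E
```

```text
16.3667 [0.44453675 0.04592259 0.0475609 ] [-0.00187488  0.99996653  0.00403271  0.00686759] [12.54087377  5.91166706 -2.53447716] 0.030305955446065028
```

View pics/s11.png

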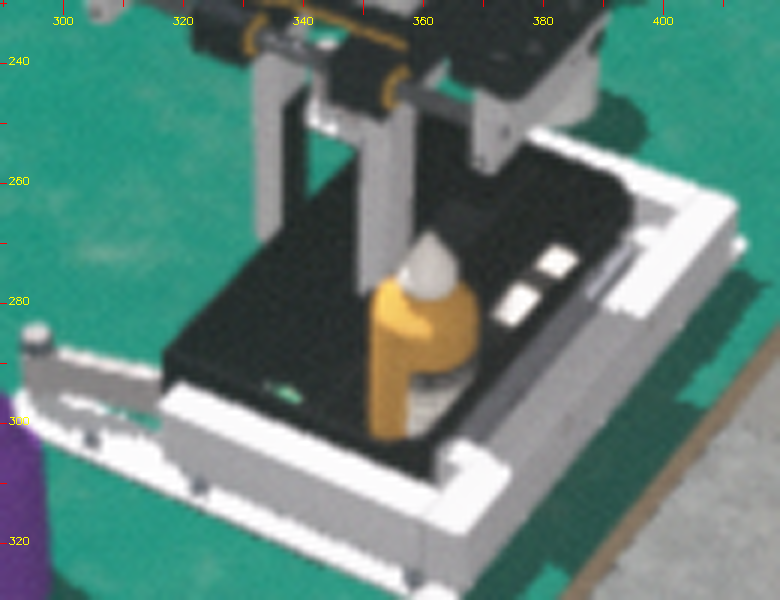

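View pics/t11.png

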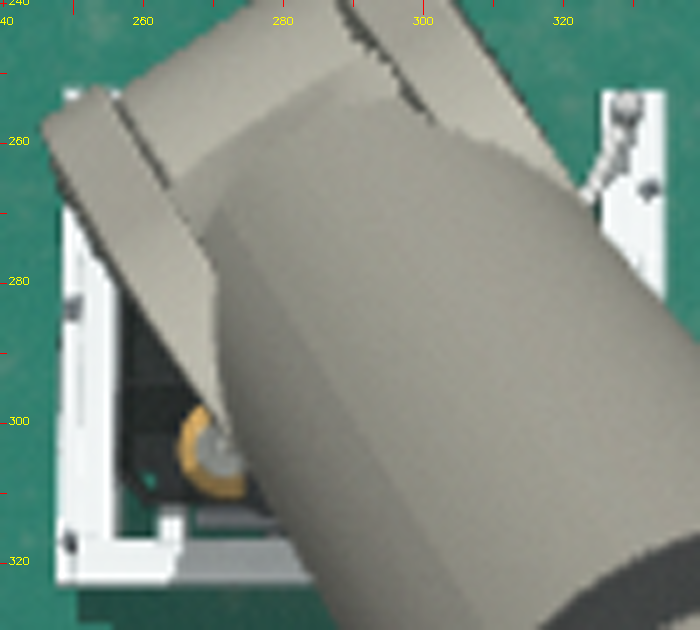

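The right catch has sprung in: the top view shows its tip at (322,268), leaning inward. The left catch at side (305,288)–(316,293) is still turned out. The left side needs another millimetre, so I'll push further with a slight turn towards the left.

{"name": "step_arm", "arguments": {
  "commands": [
    {"hand": 0.68, "dx": -0.0025, "dy": 0, "dz": 0.0005, "ax": 0, "ay": -0.003, "az": -0.006}
  ]
}}

```text
time_s: 16.55
ee_pos: [0.4444, 0.0463, 0.0478]
tool_rot: [-0.002, 1.0, 0.007, 0.008]
contact_force: [17.0, -8.1, -5.6]
gripper_width: 0.0302
```

{"name": "step_arm", "arguments": {
  "commands": [
    {"hand": 0.68, "dx": -0.0025, "dy": 0, "dz": 0.0005, "ax": 0, "ay": -0.003, "az": -0.006}
  ]
}}

```text
time_s: 16.63
ee_pos: [0.4443, 0.0462, 0.0481]
tool_rot: [-0.003, 1.0, 0.01, 0.009]
contact_force: [16.8, -5.9, -4.2]
gripper_width: 0.0306
```

{"name": "step_arm", "arguments": {
  "commands": [
    {"hand": 0.68, "dx": -0.0025, "dy": 0, "dz": 0.0005, "ax": 0, "ay": -0.003, "az": -0.006}
  ]
}}

```text
time_s: 16.72
ee_pos: [0.4443, 0.0461, 0.0483]
tool_rot: [-0.003, 1.0, 0.013, 0.01]
contact_force: [15.5, -4.9, -3.4]
gripper_width: 0.0303
```

```bash
python3 - <<'E'
from h import *
s=sense();print(s["time_s"],s["ee_pos"],s["tool_rot"],s["contact_force"],s["gripper_width"])
f=grab_frame("side");crop(f,290,230,420,330,6,"s12.png")
E
```

```text
16.7167 [0.44432446 0.04606395 0.04832609] [-0.00290465  0.9998654   0.01282646  0.00980952] [15.46142759 -4.87521591 -3.36982525] 0.03030117632008644
```

View pics/s12.png

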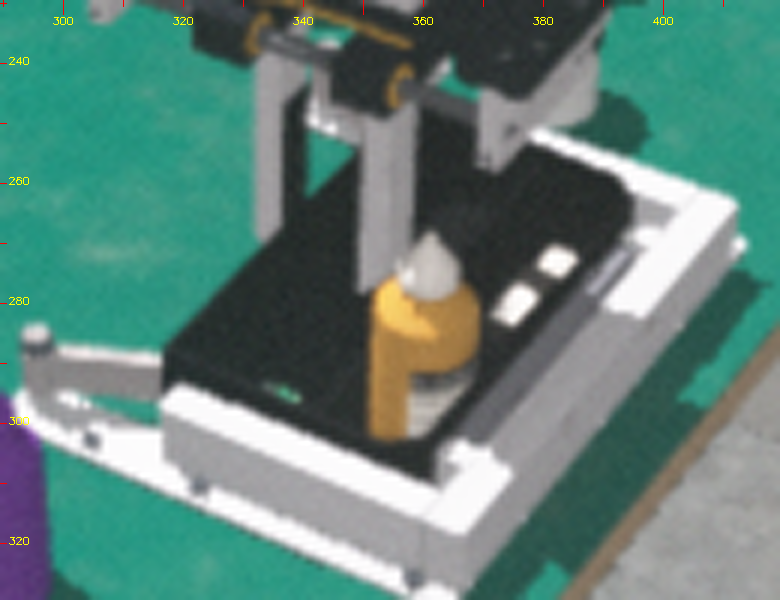

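Both catches are in: the left strut now lies flat at side (300–317, 287–290), and the load peaked at about 17 N against the stops. I'll back off now so the tray settles on the catch ends.

{"name": "step_arm", "arguments": {
  "commands": [
    {"hand": 0.68, "dx": 0.006, "dy": 0, "dz": 0.0, "ax": 0, "ay": -0.005, "az": 0.006},
    {"hand": 0.68, "dx": 0.006, "dy": 0, "dz": 0.002, "ax": 0, "ay": -0.005, "az": 0.006},
    {"hand": 0.68, "dx": 0.003, "dy": 0, "dz": 0.001, "ax": 0, "ay": 0, "az": 0.006},
    {"hand": 0.68, "dx": 0, "dy": 0, "dz": 0.0, "ax": 0, "ay": 0, "az": 0},
    {"hand": 0.68, "dx": 0, "dy": 0, "dz": 0, "ax": 0, "ay": 0, "az": 0},
    {"hand": 0.68, "dx": 0, "dy": 0, "dz": 0, "ax": 0, "ay": 0, "az": 0}
  ]
}}

```text
time_s: 17.27
ee_pos: [0.4588, 0.0463, 0.0448]
tool_rot: [-0.003, 1.0, 0.003, 0.004]
contact_force: [-0.3, -0.2, 0.0]
gripper_width: 0.0299
```

```bash
python3 - <<'E'
from h import *
s=sense();print(s["time_s"],s["ee_pos"],s["tool_rot"],s["contact_force"],s["gripper_width"])
f=grab_frame("side");crop(f,290,230,420,330,6,"s13.png")
f=grab_frame("top");crop(f,240,240,340,330,7,"t13.png")
E
```

```text
17.2667 [0.45878613 0.04625654 0.0448183 ] [-0.00273628  0.99998296  0.00340627  0.00387121] [-0.28502619 -0.15214039  0.03441021] 0.029876637237075843
```

View pics/s13.png

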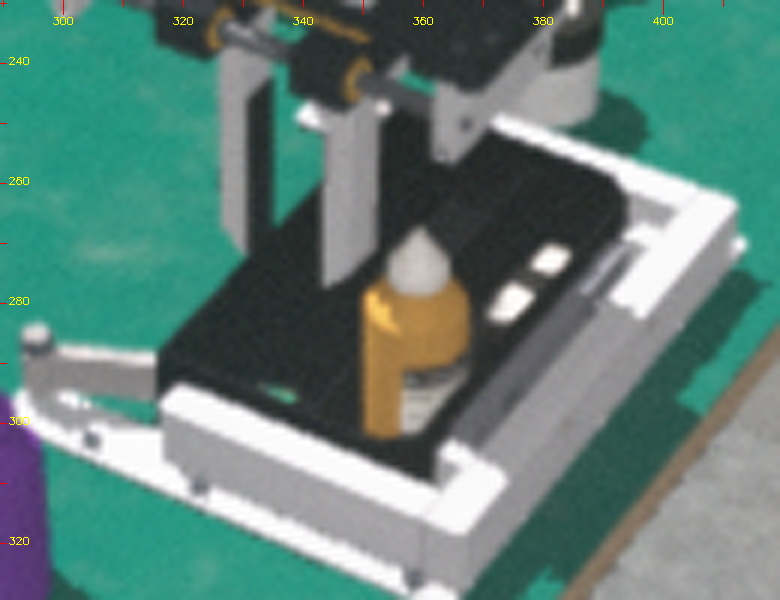

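View pics/t13.png

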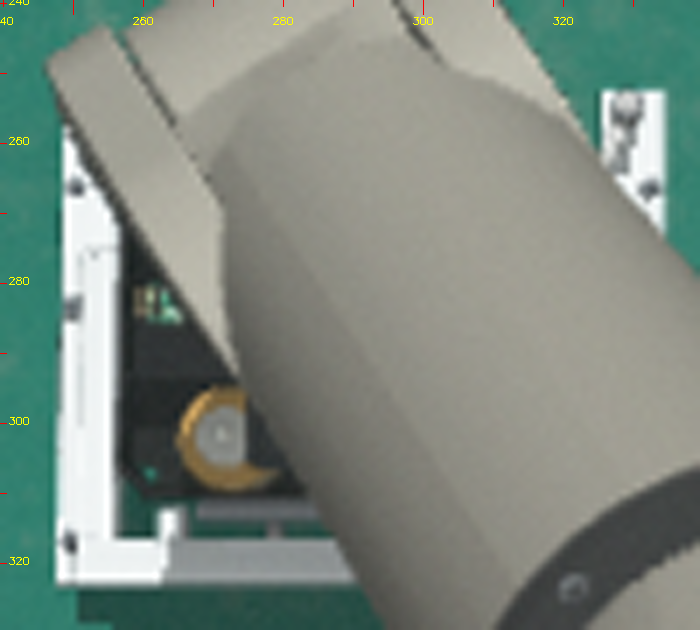

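Side view: the left catch is in and the bottle is upright. The right catch at top (328,258) is in shadow and partly hidden by the arm, so I can't be sure of it. I'll lift the hand away to check before the push-back.

{"name": "step_arm", "arguments": {
  "commands": [
    {"hand": 0.68, "dx": 0, "dy": 0, "dz": -0.02, "ax": 0, "ay": 0, "az": 0},
    {"hand": 0.68, "dx": 0, "dy": 0, "dz": -0.03, "ax": 0, "ay": 0, "az": 0},
    {"hand": 0.68, "dx": 0, "dy": 0, "dz": -0.03, "ax": 0, "ay": 0, "az": 0},
    {"hand": 0.68, "dx": 0.035, "dy": 0, "dz": -0.02, "ax": 0, "ay": 0, "az": 0},
    {"hand": 0.68, "dx": 0.035, "dy": 0, "dz": 0, "ax": 0, "ay": 0, "az": 0},
    {"hand": 0.68, "dx": 0.035, "dy": 0, "dz": 0, "ax": 0, "ay": 0, "az": 0},
    {"hand": 0.68, "dx": 0.035, "dy": 0, "dz": 0, "ax": 0, "ay": 0, "az": 0},
    {"hand": 0.68, "dx": 0.035, "dy": 0, "dz": 0, "ax": 0, "ay": 0, "az": 0}
  ]
}}

```text
time_s: 18.03
ee_pos: [0.6307, 0.046, 0.1509]
tool_rot: [0.0, 1.0, 0.005, 0.002]
contact_force: [-0.6, 1.1, -0.1]
gripper_width: 0.0302
```

```bash
python3 - <<'E'
from h import *
s=sense();print(s["time_s"],s["ee_pos"],s["tool_rot"],s["contact_force"],s["gripper_width"])
f=grab_frame("side");crop(f,290,220,420,330,6,"s14.png")
f=grab_frame("top");crop(f,240,230,350,330,7,"t14.png")
E
```

```text
18.0333 [0.63073904 0.04595107 0.15093388] [2.51190770e-06 9.99986288e-01 4.89974120e-03 1.84844889e-03] [-0.6388806   1.12668594 -0.06925828] 0.030178813551851785
```

View pics/s14.png

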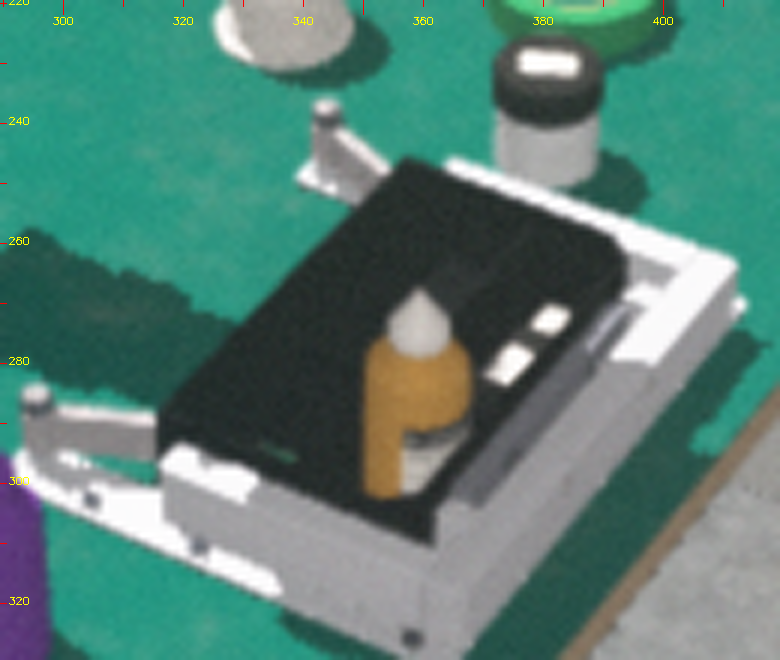

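View pics/t14.png

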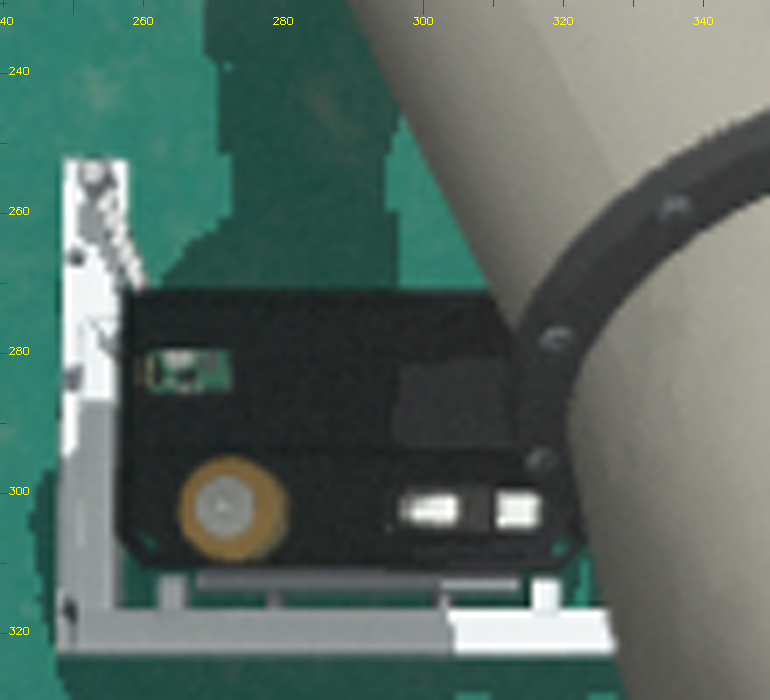

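Both catches are confirmed in. In the side view the right strut runs from pin (344,237) to about (355,247) at the same slope as at the start. In the top view the left strut leans in behind the far wall at (260,271). The tray is square and the bottle upright. Next I go back in for the push-back.

{"name": "step_arm", "arguments": {
  "commands": [
    {"hand": 0.68, "dx": -0.035, "dy": 0, "dz": 0, "ax": 0, "ay": 0, "az": 0},
    {"hand": 0.68, "dx": -0.035, "dy": 0, "dz": 0, "ax": 0, "ay": 0, "az": 0},
    {"hand": 0.68, "dx": -0.035, "dy": 0, "dz": 0, "ax": 0, "ay": 0, "az": 0},
    {"hand": 0.68, "dx": -0.035, "dy": 0, "dz": 0, "ax": 0, "ay": 0, "az": 0},
    {"hand": 0.68, "dx": -0.015, "dy": 0, "dz": 0, "ax": 0, "ay": 0, "az": 0},
    {"hand": 0.68, "dx": 0, "dy": 0, "dz": 0, "ax": 0, "ay": 0, "az": 0}
  ]
}}

```text
time_s: 18.63
ee_pos: [0.4691, 0.0452, 0.1453]
tool_rot: [-0.001, 1.0, 0.004, -0.001]
contact_force: [0.9, -0.1, 0.9]
gripper_width: 0.0303
```

{"name": "step_arm", "arguments": {
  "commands": [
    {"hand": 0.68, "dx": -0.009, "dy": 0, "dz": 0.015, "ax": 0, "ay": 0, "az": 0},
    {"hand": 0.68, "dx": 0, "dy": 0, "dz": 0.02, "ax": 0, "ay": 0, "az": 0},
    {"hand": 0.68, "dx": 0, "dy": 0, "dz": 0.02, "ax": 0, "ay": 0, "az": 0},
    {"hand": 0.68, "dx": 0, "dy": 0, "dz": 0, "ax": 0, "ay": 0, "az": 0}
  ]
}}

```text
time_s: 18.97
ee_pos: [0.4601, 0.0445, 0.0905]
tool_rot: [-0.0, 1.0, 0.004, 0.002]
contact_force: [-0.8, -0.8, -0.8]
gripper_width: 0.0302
```

{"name": "step_arm", "arguments": {
  "commands": [
    {"hand": 0.68, "dx": 0, "dy": 0, "dz": 0.015, "ax": 0, "ay": 0, "az": 0},
    {"hand": 0.68, "dx": 0, "dy": 0, "dz": 0.012, "ax": 0, "ay": 0, "az": 0},
    {"hand": 0.68, "dx": 0, "dy": 0, "dz": 0.01, "ax": 0, "ay": 0, "az": 0},
    {"hand": 0.68, "dx": 0, "dy": 0, "dz": 0.006, "ax": 0, "ay": 0, "az": 0},
    {"hand": 0.68, "dx": 0, "dy": 0, "dz": 0, "ax": 0, "ay": 0, "az": 0}
  ]
}}

```text
time_s: 19.38
ee_pos: [0.4624, 0.045, 0.0469]
tool_rot: [-0.0, 1.0, 0.004, 0.002]
contact_force: [-0.2, 0.4, -1.1]
gripper_width: 0.0302
```

{"name": "step_arm", "arguments": {
  "commands": [
    {"hand": 0.68, "dx": 0.004, "dy": 0, "dz": 0.001, "ax": 0, "ay": 0, "az": 0},
    {"hand": 0.68, "dx": 0.003, "dy": 0, "dz": 0.001, "ax": 0, "ay": 0, "az": 0},
    {"hand": 0.68, "dx": 0, "dy": 0, "dz": 0, "ax": 0, "ay": 0, "az": 0}
  ]
}}

```text
time_s: 19.63
ee_pos: [0.4709, 0.0454, 0.0456]
tool_rot: [-0.0, 1.0, 0.005, 0.003]
contact_force: [0.5, -1.0, -0.3]
gripper_width: 0.0297
```

{"name": "step_arm", "arguments": {
  "commands": [
    {"hand": 0.68, "dx": 0.0015, "dy": 0, "dz": 0, "ax": 0, "ay": 0, "az": 0},
    {"hand": 0.68, "dx": 0.0015, "dy": 0, "dz": 0, "ax": 0, "ay": 0, "az": 0}
  ]
}}

```text
time_s: 19.8
ee_pos: [0.4744, 0.0453, 0.0463]
tool_rot: [-0.0, 1.0, 0.004, 0.003]
contact_force: [-9.4, 1.2, -0.2]
gripper_width: 0.0299
```

{"name": "step_arm", "arguments": {
  "commands": [
    {"hand": 0.68, "dx": 0.002, "dy": 0, "dz": 0, "ax": 0, "ay": 0.001, "az": 0},
    {"hand": 0.68, "dx": 0.002, "dy": 0, "dz": 0, "ax": 0, "ay": 0.001, "az": 0}
  ]
}}

```text
time_s: 19.97
ee_pos: [0.4746, 0.0453, 0.0457]
tool_rot: [0.001, 1.0, 0.004, 0.0]
contact_force: [-12.9, 2.8, 6.5]
gripper_width: 0.0301
```

{"name": "step_arm", "arguments": {
  "commands": [
    {"hand": 0.68, "dx": 0.002, "dy": 0, "dz": 0, "ax": 0, "ay": 0.001, "az": 0},
    {"hand": 0.68, "dx": 0.002, "dy": 0, "dz": 0, "ax": 0, "ay": 0.001, "az": 0}
  ]
}}

```text
time_s: 20.13
ee_pos: [0.4747, 0.0453, 0.0452]
tool_rot: [0.001, 1.0, 0.005, -0.002]
contact_force: [-10.9, 2.4, 5.3]
gripper_width: 0.0301
```

{"name": "step_arm", "arguments": {
  "commands": [
    {"hand": 0.68, "dx": 0.002, "dy": 0, "dz": 0, "ax": 0, "ay": 0.001, "az": 0},
    {"hand": 0.68, "dx": 0.002, "dy": 0, "dz": 0, "ax": 0, "ay": 0.001, "az": 0}
  ]
}}

```text
time_s: 20.3
ee_pos: [0.4748, 0.0452, 0.0447]
tool_rot: [0.002, 1.0, 0.005, -0.005]
contact_force: [-11.7, 1.1, 9.6]
gripper_width: 0.0301
```

{"name": "step_arm", "arguments": {
  "commands": [
    {"hand": 0.68, "dx": 0.002, "dy": 0, "dz": 0, "ax": 0, "ay": 0.001, "az": 0},
    {"hand": 0.68, "dx": 0.002, "dy": 0, "dz": 0, "ax": 0, "ay": 0.001, "az": 0}
  ]
}}

```text
time_s: 20.47
ee_pos: [0.4748, 0.0451, 0.0444]
tool_rot: [0.003, 1.0, 0.005, -0.007]
contact_force: [-11.9, 1.0, 9.9]
gripper_width: 0.0303
```

The hand is sinking and friction adds about 10 N upward. I'll unload that so the total contact force sits near 10 N, then hold again.

{"name": "step_arm", "arguments": {
  "commands": [
    {"hand": 0.68, "dx": 0.0015, "dy": 0, "dz": -0.001, "ax": 0, "ay": -0.002, "az": 0}
  ]
}}

```text
time_s: 20.55
ee_pos: [0.4747, 0.045, 0.0451]
tool_rot: [0.004, 1.0, 0.005, -0.01]
contact_force: [-5.2, -0.2, -3.9]
gripper_width: 0.0301
```

{"name": "step_arm", "arguments": {
  "commands": [
    {"hand": 0.68, "dx": 0.0016, "dy": 0, "dz": -0.0006, "ax": 0, "ay": -0.001, "az": 0}
  ]
}}

```text
time_s: 20.63
ee_pos: [0.4748, 0.0448, 0.0453]
tool_rot: [0.004, 1.0, 0.005, -0.012]
contact_force: [-6.1, 1.0, -5.0]
gripper_width: 0.03
```

{"name": "step_arm", "arguments": {
  "commands": [
    {"hand": 0.68, "dx": 0.0018, "dy": 0, "dz": -0.0005, "ax": 0, "ay": 0, "az": 0}
  ]
}}

```text
time_s: 20.72
ee_pos: [0.4749, 0.0448, 0.0453]
tool_rot: [0.004, 1.0, 0.006, -0.013]
contact_force: [-8.5, 2.4, -6.3]
gripper_width: 0.0304
```

{"name": "step_arm", "arguments": {
  "commands": [
    {"hand": 0.68, "dx": 0.0019, "dy": 0, "dz": -0.0001, "ax": 0, "ay": 0, "az": 0}
  ]
}}

```text
time_s: 20.8
ee_pos: [0.4749, 0.0448, 0.045]
tool_rot: [0.004, 1.0, 0.006, -0.015]
contact_force: [-10.0, 3.5, 3.4]
gripper_width: 0.0299
```

{"name": "step_arm", "arguments": {
  "commands": [
    {"hand": 0.68, "dx": 0.0019, "dy": 0, "dz": -0.0001, "ax": 0, "ay": 0, "az": 0}
  ]
}}

```text
time_s: 20.88
ee_pos: [0.475, 0.0448, 0.0448]
tool_rot: [0.005, 1.0, 0.006, -0.017]
contact_force: [-11.0, 1.2, 11.2]
gripper_width: 0.0301
```

{"name": "step_arm", "arguments": {
  "commands": [
    {"hand": 0.68, "dx": 0.0018, "dy": 0, "dz": -0.0002, "ax": 0, "ay": 0, "az": 0}
  ]
}}

```text
time_s: 20.97
ee_pos: [0.475, 0.0448, 0.0447]
tool_rot: [0.005, 1.0, 0.006, -0.018]
contact_force: [-10.1, 1.2, 6.4]
gripper_width: 0.0304
```

{"name": "step_arm", "arguments": {
  "commands": [
    {"hand": 0.68, "dx": 0.0018, "dy": 0, "dz": -0.0002, "ax": 0, "ay": 0, "az": 0}
  ]
}}

```text
time_s: 21.05
ee_pos: [0.4751, 0.0448, 0.0447]
tool_rot: [0.005, 1.0, 0.006, -0.02]
contact_force: [-10.6, 1.1, 5.7]
gripper_width: 0.0302
```

{"name": "step_arm", "arguments": {
  "commands": [
    {"hand": 0.68, "dx": 0.0017, "dy": 0, "dz": -0.00025, "ax": 0, "ay": 0, "az": 0},
    {"hand": 0.68, "dx": 0.0017, "dy": 0, "dz": -0.00025, "ax": 0, "ay": 0, "az": 0}
  ]
}}

```text
time_s: 21.22
ee_pos: [0.4751, 0.0449, 0.0447]
tool_rot: [0.006, 1.0, 0.006, -0.023]
contact_force: [-8.2, 2.0, 2.7]
gripper_width: 0.0305
```

{"name": "step_arm", "arguments": {
  "commands": [
    {"hand": 0.68, "dx": 0.0017, "dy": 0, "dz": -0.00025, "ax": 0, "ay": 0, "az": 0},
    {"hand": 0.68, "dx": 0.0017, "dy": 0, "dz": -0.00025, "ax": 0, "ay": 0, "az": 0}
  ]
}}

```text
time_s: 21.38
ee_pos: [0.4751, 0.0449, 0.0446]
tool_rot: [0.007, 1.0, 0.006, -0.026]
contact_force: [-9.5, 1.0, 2.5]
gripper_width: 0.03
```

{"name": "step_arm", "arguments": {
  "commands": [
    {"hand": 0.68, "dx": 0.0017, "dy": 0, "dz": -0.00025, "ax": 0, "ay": 0, "az": 0},
    {"hand": 0.68, "dx": 0.0017, "dy": 0, "dz": -0.00025, "ax": 0, "ay": 0, "az": 0}
  ]
}}

```text
time_s: 21.55
ee_pos: [0.4752, 0.0449, 0.0445]
tool_rot: [0.007, 1.0, 0.007, -0.03]
contact_force: [-9.3, 2.5, 3.2]
gripper_width: 0.03
```

{"name": "step_arm", "arguments": {
  "commands": [
    {"hand": 0.68, "dx": 0.0017, "dy": 0, "dz": -0.00025, "ax": 0, "ay": 0, "az": 0},
    {"hand": 0.68, "dx": 0.0017, "dy": 0, "dz": -0.00025, "ax": 0, "ay": 0, "az": 0}
  ]
}}

```text
time_s: 21.72
ee_pos: [0.4752, 0.0449, 0.0444]
tool_rot: [0.008, 0.999, 0.007, -0.033]
contact_force: [-9.2, 1.7, 3.5]
gripper_width: 0.03
```

```bash
python3 - <<'E'
from h import *
s=sense();print(s["time_s"],s["ee_pos"],s["tool_rot"],s["contact_force"],s["gripper_width"])
f=grab_frame("side");crop(f,290,220,420,330,6,"s15.png")
E
```

```text
21.7167 [0.4752388  0.04491303 0.04435253] [ 0.00785596  0.99941167  0.00671283 -0.0327039 ] [-9.15059182  1.66575245  3.5411306 ] 0.029974107901328338
```

View pics/s15.png

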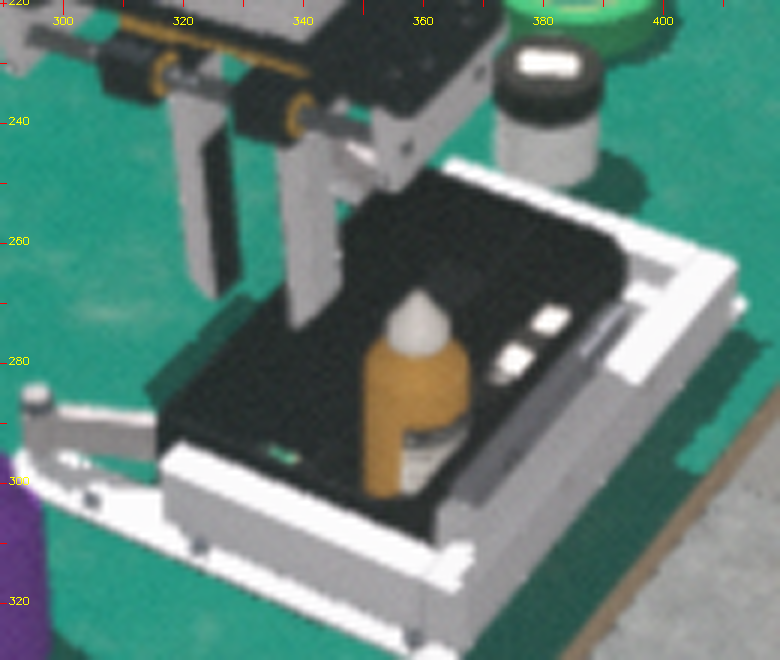

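I held 9–10 N from about 21.1 to 21.7 s (8–12 N over the longer stretch). The tray did not move, the left catch is in and the bottle is upright. Now I release and lift out.

{"name": "step_arm", "arguments": {
  "commands": [
    {"hand": 0.68, "dx": -0.007, "dy": 0, "dz": 0, "ax": 0, "ay": 0, "az": 0},
    {"hand": 0.68, "dx": -0.007, "dy": 0, "dz": 0, "ax": 0, "ay": 0.02, "az": 0},
    {"hand": 0.68, "dx": 0, "dy": 0, "dz": 0, "ax": 0, "ay": 0.02, "az": 0},
    {"hand": 0.68, "dx": 0, "dy": 0, "dz": -0.01, "ax": 0, "ay": 0.02, "az": 0}
  ]
}}

```text
time_s: 22.1
ee_pos: [0.4603, 0.0448, 0.0546]
tool_rot: [0.007, 1.0, 0.007, -0.003]
contact_force: [-0.0, -0.2, -0.4]
gripper_width: 0.0303
```

{"name": "step_arm", "arguments": {
  "commands": [
    {"hand": 0.68, "dx": 0, "dy": 0, "dz": -0.015, "ax": 0, "ay": 0, "az": 0},
    {"hand": 0.68, "dx": 0, "dy": 0, "dz": -0.02, "ax": 0, "ay": 0, "az": 0},
    {"hand": 0.68, "dx": 0, "dy": 0, "dz": -0.03, "ax": 0, "ay": 0, "az": 0},
    {"hand": 0.68, "dx": 0, "dy": 0, "dz": -0.035, "ax": 0, "ay": 0, "az": 0},
    {"hand": 0.68, "dx": 0.03, "dy": 0.035, "dz": -0.03, "ax": 0, "ay": 0, "az": 0},
    {"hand": 0.68, "dx": 0.03, "dy": 0.035, "dz": -0.03, "ax": 0, "ay": 0, "az": 0},
    {"hand": 0.68, "dx": 0.03, "dy": 0.035, "dz": 0, "ax": 0, "ay": 0, "az": 0},
    {"hand": 0.68, "dx": 0.03, "dy": 0.035, "dz": 0, "ax": 0, "ay": 0, "az": 0},
    {"hand": 0.68, "dx": 0.03, "dy": 0.035, "dz": 0, "ax": 0, "ay": 0, "az": 0},
    {"hand": 0.68, "dx": 0, "dy": 0, "dz": 0, "ax": 0, "ay": 0, "az": 0}
  ]
}}

```text
time_s: 22.93
ee_pos: [0.5927, -0.1036, 0.2152]
tool_rot: [0.012, 1.0, 0.01, 0.006]
contact_force: [-1.3, -0.7, -0.4]
gripper_width: 0.0298
```

```bash
python3 - <<'E'
from h import *
s=sense();print(s["time_s"],s["ee_pos"],s["tool_rot"],s["contact_force"],s["gripper_width"])
f=grab_frame("side");crop(f,220,200,420,340,4,"s16.png")
t=grab_frame("top");crop(t,200,200,370,335,4,"t16.png")
E
```

```text
22.9333 [ 0.59269945 -0.10357144  0.21520015] [0.01180925 0.99986377 0.00974123 0.00617252] [-1.29101044 -0.71344986 -0.35415971] 0.02984621326803952
```

View pics/s16.png

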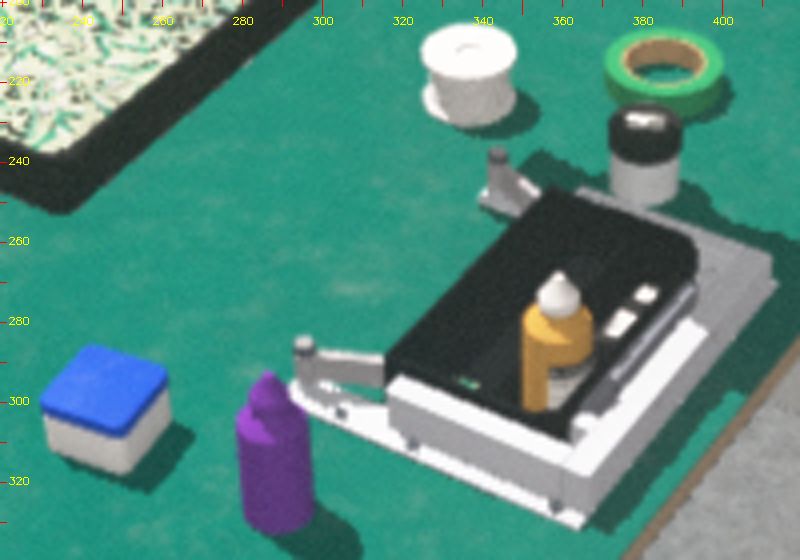

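View pics/t16.png

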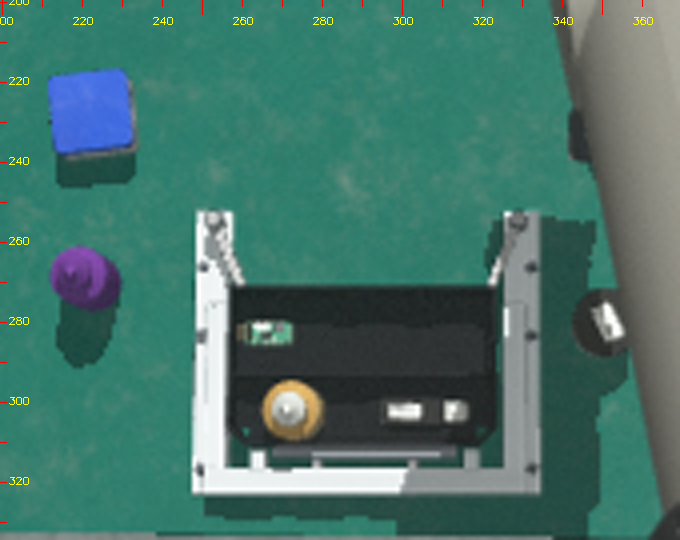

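The final views agree. Both struts lean in behind the far wall, at top (260,271) and (322,270), and the tray is square. The bottle is standing, and the spool, box and jar show at their starting pixels. I'm handing the job in.

```bash
python3 -c "
from cell import *
print(sense()['contact_force']);print(finish_job())"
```

```text
[ 0.5226789   0.80353251 -0.67810461]
the job is handed in; nothing more can be done
None
```

The tray is latched in the nest with both catches in behind its far wall. I pushed it back against them, it stayed put, and the job is handed in at about 23 s. `finish_job()` reports no verdict, so the result rests on my own checks.

**How it went:**
- I straddled the far wall with the fingers, squared the tray up with a 5 N grip, and drew it in. When the catches met the tray, they forced that weak grip open.
- I then pushed with the outer finger at about 9–15 N. The right catch snapped in first. The left one needed a final push against the stops, where the x reading peaked at 17 N, about 19.7 N in total and close to the 20 N limit.
- For the proof I pushed from inside the far wall. The hand sank on the first try, and wall friction made the total force swing between about 12 and 15.5 N. I corrected that and held about 9–10 N in total for the last half second (8.6–12 N over roughly 0.75 s), then lifted the hand clear.

**Last checks:**
- **Pictures:** both struts sit behind the far wall, at the same angle as at the start. The tray is square and the bottle upright, and the spool, box and jar are where they were.
- **Release:** the final force reading was within sensor noise, with the hand well clear.
- **What I could not measure:** I judged the latched position only from the pictures, to about 2 mm, and I had no direct reading of the force between fingers and tray.

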